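# Tip out and restock the slide-out jam tray

## Robot

A 6-joint arm with a two-finger parallel gripper is mounted at the origin on the work surface. World frame = base frame: x ahead of the robot, y to its left, z up, the work surface at z = 0. Lengths are in m, angles in rad, forces in N, time in s.
With the tool pointing down it reaches from about 0.35 to 0.875 m from the base axis. Payload 4.2 kg.
Tool frame: the origin (TCP) lies at the very end of the fingers, on their centre line; the grasp point (between the pads) lies behind it (bot.grip_depth is the z of the grasp point in the tool frame, in m); z points along the fingers, y is the line along which they close (so a half turn about z gives the same grasp; the last joint's range is limited). The gripper opens to 87 mm and grips with 3 to 60 N. Pads are 19 mm wide; open, the fingers measure 117 mm over their backs; the gripper's body (75 mm by 190 mm) begins 51 mm behind the grasp point.
Start: joints at [-0.921, 0.385, 0.008, 0, -1.194, -0.259], TCP at [0.238, -0.578, 0.223] pointing down, gripper open.
Joint ranges: [-3.14, 3.14], [-1.21, 2.06], [-1.07, 1.41], [-3.16, 2.05], [-2.99, -0.16], [-3.1, 3.1]. Speed limits (rad/s): [2.79, 2.79, 3.14, 3.14, 3.14, 3.14].

## Interface

Orientations are given as a unit quaternion [w, x, y, z].
In Python, from bench import bot gives the robot as it stands. The module is installed in compiled form; this text tells all that it offers.
- The arm moves only by the tool drive_tool, never from a script. Its argument "motion" is a list of rows, each an object of numbers: "tx", "ty", "tz": the shift along the world's x, y, z scaled (see below); "twist": the turn about the world's z scaled (see below); "grip": the gripper command: -1 is fully open, 1 is shut, values between are in proportion. A call has 1 to 8 rows; each row is the pose to reach, as a shift and turn from the pose commanded when the call began, turning the shorter way round; what a row does not reach only later rows make up. The controller multiplies each number of a shift by 20 cm and each number of a turn by 180 degrees. A row lasts 1/10 s, in which the tool goes at most 50 mm and 8.59 degrees, less where a joint would pass 70% of its speed; a pose out of reach is approached as far as the arm can. A call with a number of a shift or a turn outside -1 to 1 is refused whole. A call with a gripper value outside its range is refused whole. The fingers move at their own pace and stop on an object; "force" is the grip in N (left out, the last holds). Time passes only in rows, so rows that repeat a pose let the fingers close. It gives the time, the measured TCP pose, the force, the opening and the grip force at its end, in the units of the state.
- bot.observe(): the state, without advancing time (a new reading comes with each control period).
- bot.snapshot(name): name is "side" or "top"; returns a dict with "image" (400x640x3 uint8, red, green, blue), "z_map" (400x640 float32, m along the optical axis (not along the pixel's ray), 0 where there is no reading), "camera_matrix" (3x3 intrinsics, pixels), "position" and "attitude" of the camera in the world. Camera axes: x right, y down, z forward; pixel columns grow to the right and rows downward; lengths in m; the calibration is good to about 2 mm. A picture is of the moment at which its call begins.
- bot.close_job(): hands the job in; it is judged then, once.
The state is a dict: "time": time; "q": joint angles; "qvel": joint speeds; "joint_torque": joint torques, N m; "tool_pos": TCP position; "tool_rot": TCP orientation; "wrist_force": force on the tool from outside, world axes, zero at the start; "moment": the same for the moment, N m; "opening": finger opening in m; "grasp_force": force on a finger pad.
Only numpy, scipy, OpenCV 4.12 (cv2) and the standard library are available. Lean on these libraries where they do the work, as an engineer would, in place of code of your own. Each camera call takes 0.05 s, during which the arm holds its last target. There are 200 camera calls.

## Task

The bamboo jam tray on the telescopic slide holds old yellow-lidded portion pots: press the red spring pin flush, slide the tube out until the pin springs out of the next hole, tip the tray well past 60 degrees so that the old pots drop into the grey tub, and bring the tray back level. Then press the pin again and slide the tube all the way back until the pin springs out at its home hole, and see that every red-lidded fresh pot from the wooden board ends up lying in the tray and every old pot in the tub (pick up any that missed). Leave the sugar bowl, jam jar, cup and teaspoon where they are.

Things in the scene. Friction and masses are not known exactly. Their poses are not given: they have to be found in the camera images.
- slide: Fixed telescopic slide: steel foot plate 8 mm thick, bamboo post 104 mm high at y -174 to -150 mm, inner rod along y. Origin on the bar straight below the pin; x is the way the pin points and the tray tips (roughly away from the robot), y runs along the tube from post to tray, z up.
- tube (a joint): Steel square outer tube, 30 x 30 mm, axis 85 mm up, with the tray on its +y end. Value in m: 0 home, 0.090 at the next hole (moved to the slide's +y). At home it spans slide y -127 to +42 mm. Two holes in its +x wall, 13.6 mm wide, 90 mm apart; 1 mm of play at a hole, end stops 3 mm beyond. Friction about 3 N. Locked while the pin stands out of a hole.
- pin (a joint): Red spring detent pin, 12 mm across, coned tip, fixed to the inner rod, poking out through the tube's hole to the slide's +x. Value in m pressed in: 0 out (8 mm proud of the tube), 0.008 flush, 0.012 under the wall. Spring 2 N, 5.5 N when flush. Once flush, pushing the tube along y (about 10 N) cams the pin under the wall; it springs out at the other hole and stops the tube.
- pin_seat (a point): Point on the tube's axis level with the pin, 85 mm above the bar, fixed to the slide (it does not move with the tube), axes as the slide's. The tube's faces lie at x -15 and +15 mm, the pin's tip, when out, at +23 mm. Pinching here across x with 20 N or more presses the pin flush and holds the tube to be slid. If the pin is already under the wall, grip the tube 30 mm or more beside it.
- tray (a joint): Bamboo tipping tray. Value in rad: 0 level, grows as its handle side (towards the robot) is lifted, stops at 1.25. Hinged about a line along y at its lower front (+x) edge; falls back level when let go. Inner floor 100 (x) x 130 (y) mm; walls 26 mm high, 4 mm thick at the back and both ends, none at the front. Middle at slide y +114 mm when home.
- tray_in (a point): Middle of the tray's inner floor, 74 mm above the bar when level; axes as the slide's when level. Walls rise 26 mm at x -50 mm (back) and y -65 and +65 mm (ends); open front edge at x +50 mm.
- tray_handle (a point): Middle of the tray's handle, a round steel bar 10 mm thick, 72 mm long along y, 31 mm clear behind the tray's back wall on the robot's side; 98 mm above the bar when level. It may turn in the grip.
- tray_hinge (a point): Middle of the tray's hinge line (along y), 70 mm above the bar; the handle bar swings about it at a radius of 143 mm.
- tub_in (a point): Middle of the floor (4 mm above the bar) of a fixed grey open tub, which stands before the tray's open edge when the tube is out at the next hole: outside 145 (x) x 180 (y) mm, 55 mm high, far (+x) wall 75 mm, walls 4 mm; axes about as the slide's. The old pots go here.
- old0_mid (a point): Middle of an old portion pot: white square plastic pot with a YELLOW lid, 36 x 36 x 22 mm high, sides along its x and y, 35 g. One to three of these lie in the tray at the start; absent ones give None.
- old1_mid (a point): Middle of an old portion pot: white square plastic pot with a YELLOW lid, 36 x 36 x 22 mm high, sides along its x and y, 35 g. One to three of these lie in the tray at the start; absent ones give None.
- old2_mid (a point): Middle of an old portion pot: white square plastic pot with a YELLOW lid, 36 x 36 x 22 mm high, sides along its x and y, 35 g. One to three of these lie in the tray at the start; absent ones give None.
- new0_mid (a point): Middle of a fresh portion pot: white square plastic pot with a RED lid, 36 x 36 x 22 mm high, sides along its x and y, 35 g. Two or three of these lie in a row on the dark wooden board at the start; absent ones give None.
- new1_mid (a point): Middle of a fresh portion pot: white square plastic pot with a RED lid, 36 x 36 x 22 mm high, sides along its x and y, 35 g. Two or three of these lie in a row on the dark wooden board at the start; absent ones give None.
- new2_mid (a point): Middle of a fresh portion pot: white square plastic pot with a RED lid, 36 x 36 x 22 mm high, sides along its x and y, 35 g. Two or three of these lie in a row on the dark wooden board at the start; absent ones give None.
- board: Fixed dark wooden board that holds the fresh pots, 190 (x) x 110 (y) x 22 mm; origin under its middle, on the bar.
- sugar_mid (a point): White ceramic sugar bowl with lid, 88 mm across, 95 mm high; point 45 mm up. Leave alone.
- jam_mid (a point): Closed glass jam jar, 68 mm across, 100 mm high; point half-way up. Leave alone.
- cup_mid (a point): Blue plastic cup, 76 mm across, 100 mm high; point half-way up. Leave alone.
- teaspoon_mid (a point): Steel teaspoon lying on the bar, 140 mm long. Leave alone.
Things that resemble listed ones, but are neither listed nor needed, are in the scene too. Leave any turquoise look-alike of the part that bears old2_mid alone. What is shaped like the part that bears new0_mid but blue is not meant.

How it is judged:
By the outcome, as a careful person would: the job done as asked, in the order asked, and still so for the second after the job is handed in, with the robot touching nothing.
Of old0, old1, old2 only 1 to 3 are there at a start; the rules pass over those that are not, and their reading is None.
Of new0, new1, new2 only 2 to 3 are there at a start; the rules pass over those that are not, and their reading is None.
At some moment in a run one of new0, new1, new2 may be knocked a few centimetres aside while the robot is not near it.
Once in a run the grip may slacken for a moment while it holds something.
It also fails if it takes over 208 s, if anything falls off the work surface, if the arm or the gripper's body presses on something with over 40 N, if the wrist force passes 120 N, or if a joint passes its speed limit or range.

## Working session

There is one attempt and no reset: what is moved stays moved. The work goes in short steps, Python scripts to look and compute and a tool call to move; the robot and the scene stay as the last step left them, time stands still between calls to the robot, and variables do not carry over. Pictures are saved under pics/ and viewed, at most 14 in all, crops included, and the job is handed in when it is done.

Besides the shell and the picture viewer there is one more tool, called after ">>>" as name(argument=value, ...), one argument or row to a line, values as JSON. drive_tool: Moves the arm, as the interface text tells. Shifts and turns lie within -1 to 1; 1 stands for 20 cm of shift or 180 degrees of turn. Its arguments: {"type":"object","properties":{"motion":{"type":"array","items":{"type":"object","properties":{"tx":{"type":"number","minimum":-1,"maximum":1},"ty":{"type":"number","minimum":-1,"maximum":1},"tz":{"type":"number","minimum":-1,"maximum":1},"twist":{"type":"number","minimum":-1,"maximum":1},"grip":{"type":"number"}}}},"force":{"type":"number"}},"required":["motion"]}

```bash
mkdir -p pics; cat > h.py <<'E'
import numpy as np, cv2
from scipy.spatial.transform import Rotation as R
from bench import bot
def snap(n,f=None,crop=None,s=1):
    d=bot.snapshot(n)
    np.savez('last_%s.npz'%n,**{k:np.array(v) for k,v in d.items()})
    if f:
        im=d['image'][:,:,::-1]
        if crop: u0,v0,u1,v1=crop; im=im[v0:v1,u0:u1]
        cv2.imwrite('pics/'+f,cv2.resize(im,None,fx=s,fy=s,interpolation=cv2.INTER_CUBIC))
    return d
def cloud(n):
    d=np.load('last_%s.npz'%n); z=d['z_map']; K=d['camera_matrix']
    v,u=np.mgrid[:400,:640]
    p=np.stack([(u-K[0,2])/K[0,0]*z,(v-K[1,2])/K[1,1]*z,z],-1)
    a=d['attitude']
    M=a if a.shape==(3,3) else R.from_quat(a[[1,2,3,0]]).as_matrix()
    return p@M.T+d['position'],d['image'],z
def st():
    s=bot.observe(); 
    for k in s: print(k,np.round(s[k],4))
E
python3 - <<'E'
from h import *
for n in('top','side'):
    d=snap(n,n+'0.png',s=1.25); print(d['position'],d['attitude'],d['camera_matrix'])
st(); print(bot.grip_depth)
E
```

```text
[0.40825653 0.0202886  1.2904631 ] [-0.04868008  0.70961484 -0.70133656  0.04694729] [[460.99234335   0.         324.86085845]
 [  0.         460.99234335 202.28914112]
 [  0.           0.           1.        ]]
[0.12365265 0.68844765 0.63536499] [ 0.14149008 -0.25642127  0.85115131 -0.43562615] [[372.20038057   0.         314.17291421]
 [  0.         372.20038057 206.08905196]
 [  0.           0.           1.        ]]
time 0.1
q [-9.214e-01  3.855e-01  6.800e-03 -4.000e-04 -1.194e+00 -2.586e-01]
qvel [-0.0013 -0.0007  0.004   0.0019 -0.0004 -0.0015]
joint_torque [-5.00000e-04 -3.91690e+01  1.87933e+01  4.23190e+00  1.34000e-02
 -1.00000e-04]
tool_pos [ 0.2379 -0.5774  0.2216]
tool_rot [-3.000e-04 -1.941e-01  9.810e-01  9.000e-04]
wrist_force [-0.213  -0.8724  0.8519]
moment [-0.0254 -0.0182  0.0093]
grasp_force 0.0
opening 0.0869
-0.0187
```

View pics/top0.png

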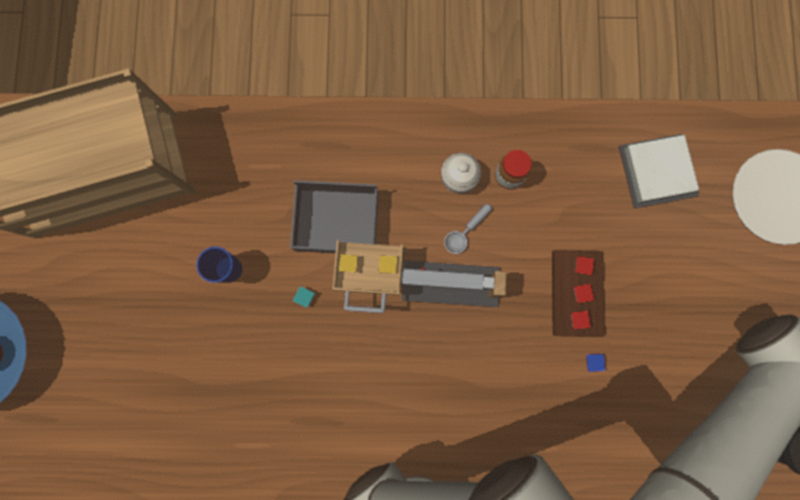

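View pics/side0.png

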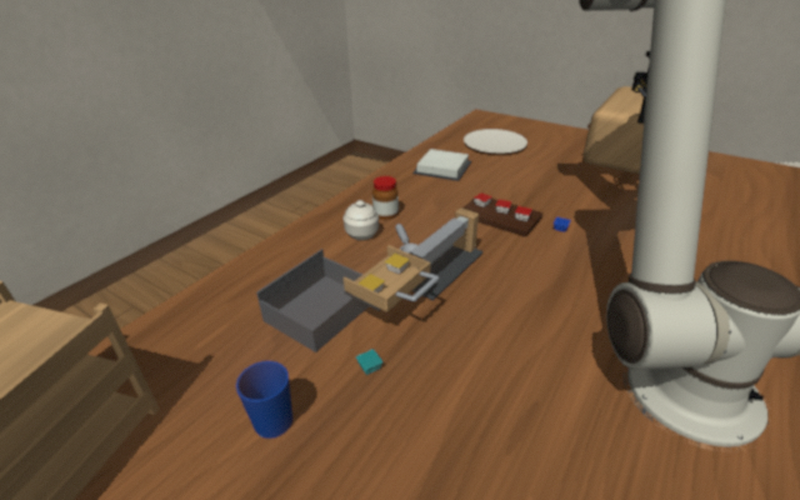

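The top view shows, in 800-wide pixels:
- **Tray:** centre (368,268), with two old yellow pots at (348,263) and (388,264), and its handle at (365,309).
- **Slide:** tube from (402,277) to (495,283), post at (500,283), red pin near (422,270).
- **Tub:** centre (337,217).
- **Fresh pots:** red lids on the board at (585,266), (583,294) and (581,320).
- **Look-alikes:** turquoise pot (304,297), blue pot (596,362), and the jam lid (517,163), which is red but round.

Next I'll measure positions and check a crop.

```bash
python3 - <<'E'
from h import *
P,im,z=cloud('top')
hsv=cv2.cvtColor(im,cv2.COLOR_RGB2HSV)
def blobs(name,m,mn=15):
    n,l,s,c=cv2.connectedComponentsWithStats(m.astype(np.uint8))
    for i in range(1,n):
        if s[i,4]>=mn:
            q=P[l==i]; r=cv2.minAreaRect(np.argwhere(l==i)[:,::-1].astype(np.float32))
            print(name,np.round(c[i],1),s[i,4],np.round(np.median(q,0),4),'rng',np.round(np.ptp(q,0),3),'rect',np.round(r[1],1),round(r[2],1))
H,S,V=[hsv[...,i].astype(int) for i in range(3)]
blobs('red',((H<6)|(H>174))&(S>190)&(V>90),5)
blobs('yel',(H>20)&(H<32)&(S>140)&(V>120))
# tube top
m=(abs(P[...,2]-0.1)<0.006)&(S<60)&(V>100)
m[:, :318]=0; m[:,402:]=0
blobs('tube',m,40)
q=P[m&(np.arange(400)[:,None]>205)&(np.arange(400)[:,None]<240)]
vx,vy,x0,y0=cv2.fitLine(q[:,:2].astype(np.float32),cv2.DIST_HUBER,0,.001,.001).ravel()
print('axis',vx,vy,x0,y0,np.degrees(np.arctan2(vy,vx)),np.median(q[:,2]))
t=(q[:,:2]-[x0,y0])@[vx,vy]; print('ends',[x0,y0]+t.min()*np.array([vx,vy]),[x0,y0]+t.max()*np.array([vx,vy]))
for uv in [(292,247),(292,240),(276,246),(306,246),(294,222),(270,175),(400,226),(294,205)]:print(uv,P[uv[1],uv[0]].round(4))
d=im[150:260,220:420,::-1]; cv2.imwrite('pics/c1.png',cv2.resize(d,None,fx=4,fy=4,interpolation=cv2.INTER_CUBIC))
E
```

```text
red [418.3 124.7] 6 [ 0.782  -0.2234  0.102 ] rng [0.013 0.005 0.011] rect [1.5 4.4] 14.0
red [466.4 207.5] 12 [ 0.5673 -0.3617  0.0428] rng [0.008 0.022 0.007] rect [8.2 2.1] 8.1
red [462.8 214.3] 10 [ 0.549  -0.3511  0.0443] rng [0.016 0.008 0.008] rect [2.7 6.3] 11.3
red [469.8 212.6] 9 [ 0.5535 -0.3693  0.0456] rng [0.153 0.397 1.251] rect [4.9 2.8] 45.0
red [466.  232.2] 12 [ 0.5013 -0.3582  0.0439] rng [0.019 0.008 0.007] rect [7. 3.] 90.0
red [470.7 233.8] 18 [ 0.4947 -0.3704  0.0429] rng [0.027 0.01  0.014] rect [10.  3.] 90.0
red [462.5 233.1] 8 [ 0.4986 -0.3488  0.0424] rng [0.01  0.005 0.009] rect [4. 1.] 90.0
red [464.5 238.6] 13 [ 0.4825 -0.3529  0.0435] rng [0.014 0.015 0.007] rect [3.9 4.2] 56.3
red [459.7 252.1] 7 [ 0.4474 -0.3386  0.0423] rng [0.005 0.009 0.006] rect [4.4 1.7] 33.7
red [466.  251.2] 11 [ 0.4502 -0.3588  0.0444] rng [0.008 0.017 0.006] rect [7.  2.5] 18.4
red [467.5 257.8] 10 [ 0.4328 -0.3608  0.0441] rng [0.011 0.012 0.008] rect [4.9 2.1] 45.0
yel [278.  210.1] 193 [0.549  0.1463 0.0954] rng [0.162 0.145 1.22 ] rect [14.4 13.4] 6.3
yel [310.1 211.1] 182 [0.5476 0.0626 0.0955] rng [0.156 0.061 1.222] rect [13. 14.] 90.0
tube [356.6 223.3] 796 [ 0.5167 -0.0585  0.0993] rng [0.038 0.192 0.011] rect [74.  11.7] 4.2
axis 0.059582286 0.9982234 0.5165811 -0.05859427 86.58416 0.09932303111412355
ends [ 0.51066109 -0.15777658] [0.5220579  0.03316204]
(292, 247) [0.4531 0.1069 0.1058]
(292, 240) [ 4.766e-01  1.151e-01 -2.000e-04]
(276, 246) [0.4554 0.1486 0.0997]
(306, 246) [0.4562 0.0713 0.1019]
(294, 222) [0.5202 0.1053 0.075 ]
(270, 175) [6.605e-01 1.816e-01 5.000e-04]
(400, 226) [ 0.5104 -0.1705  0.103 ]
(294, 205) [0.5662 0.1066 0.0698]
```

View pics/c1.png

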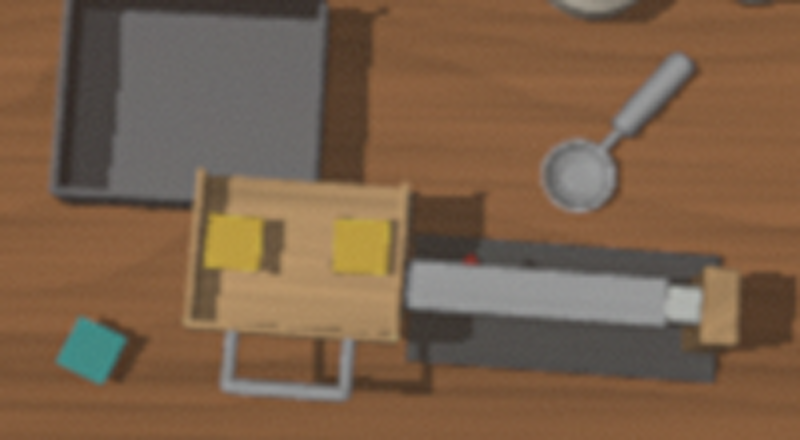

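The crop confirms the choice: old pots at crop (234,243) and (362,247), pin tip at (471,260), handle bar at (285,390), and turquoise look-alike at (92,350), which I'll leave alone. Now I'll compute the slide frame.

```bash
cat >> h.py <<'E'
def ray(n,u,v,zw):
    d=np.load('last_%s.npz'%n); K=d['camera_matrix']; a=d['attitude']
    r=R.from_quat(a[[1,2,3,0]]).apply([(u-K[0,2])/K[0,0],(v-K[1,2])/K[1,1],1]); p=d['position']
    return p+r*(zw-p[2])/r[2]
E
python3 - <<'E'
from h import *
c=lambda x,y,z:ray('top',220+x/4-.4,150+y/4-.4,z).round(4)
print('pin',c(471,260,.085)); 
print('tube corners',c(408,262,.1),c(408,306,.1),c(666,281,.1),c(666,325,.1))
print('handle',c(226,388,.1),c(348,394,.1))
print('tray corners outer top back',c(185,325,.1),c(400,339,.1),'front',c(198,171,.1),c(408,184,.1))
print('tub in floor-ish/rim',c(55,195,.055),c(318,178,.055))
print('post',c(708,268,.104),c(740,268,.104),c(735,344,.104))
P,im,z=cloud('top')
for uv in [(468,213),(467,235),(465,256)]: print(uv, np.median(P[uv[1]-2:uv[1]+3,uv[0]-2:uv[0]+3].reshape(-1,3),axis=0).round(4))
E
```

```text
pin [ 0.5401 -0.009   0.085 ]
tube corners [0.5367 0.0322 0.1   ] [0.5081 0.0319 0.1   ] [ 0.5263 -0.1351  0.1   ] [ 0.4977 -0.1349  0.1   ]
handle [0.4538 0.1483 0.1   ] [0.4509 0.0697 0.1   ]
tray corners outer top back [0.4941 0.1758 0.1   ] [0.4867 0.0368 0.1   ] front [0.5949 0.1703 0.1   ] [0.5879 0.0329 0.1   ]
tub in floor-ish/rim [0.5844 0.2723 0.055 ] [0.5981 0.0944 0.055 ]
post [ 0.5346 -0.1618  0.104 ] [ 0.5349 -0.1825  0.104 ] [ 0.4857 -0.1787  0.104 ]
(468, 213) [ 0.5529 -0.3643  0.0453]
(467, 235) [ 0.4932 -0.3611  0.0437]
(465, 256) [ 0.4368 -0.3542  0.0445]
```

>>> drive_tool(
  motion=[
    {"tx": 0.5, "ty": 0.5, "tz": 0, "twist": 0.1, "grip": -1},
    {"tx": 1, "ty": 1, "tz": 0, "twist": 0.2, "grip": -1},
    {"tx": 1, "ty": 1, "tz": 0, "twist": 0.2, "grip": -1},
    {"tx": 1, "ty": 1, "tz": 0, "twist": 0.2, "grip": -1},
    {"tx": 1, "ty": 1, "tz": 0, "twist": 0.2, "grip": -1},
    {"tx": 1, "ty": 1, "tz": 0, "twist": 0.2, "grip": -1},
    {"tx": 1, "ty": 1, "tz": 0, "twist": 0.2, "grip": -1},
    {"tx": 1, "ty": 1, "tz": 0, "twist": 0.2, "grip": -1},
  ],
  force=35,
)

```text
time: 0.9
tool_pos: [0.4384, -0.3771, 0.2221]
tool_rot: [-0.0, -0.489, 0.873, 0.0]
wrist_force: [-0.3, -0.1, -0.1]
opening: 0.0868
grasp_force: 0.0
```

>>> drive_tool(
  motion=[
    {"tx": 0.2, "ty": 0.5, "twist": 0.08, "grip": -1},
    {"tx": 0.4, "ty": 1, "twist": 0.156, "grip": -1},
    {"tx": 0.4, "ty": 1, "twist": 0.156, "grip": -1},
    {"tx": 0.4, "ty": 1, "twist": 0.156, "grip": -1},
    {"tx": 0.4, "ty": 1, "twist": 0.156, "grip": -1},
    {"tx": 0.4, "ty": 1, "twist": 0.156, "grip": -1},
    {"tx": 0.4, "ty": 1, "twist": 0.156, "grip": -1},
    {"tx": 0.4, "ty": 1, "twist": 0.156, "grip": -1},
  ],
)

```text
$.motion[0]: bad value
```

>>> drive_tool(
  motion=[
    {"ty": 0.4, "grip": -1},
    {"ty": 0.842, "grip": -1},
    {"ty": 0.842, "grip": -1},
    {"ty": 0.842, "grip": -1},
    {"ty": 0.842, "grip": -1},
    {"ty": 0.842, "grip": -1},
    {"ty": 0.842, "grip": -1},
    {"ty": 0.842, "grip": -1},
  ],
)

```text
$.motion[0]: bad value
```

```bash
python3 - <<'E'
from h import *
st(); snap('side','s1.png',(240,130,440,280),4)
q=bot.observe()['tool_rot']; print(R.from_quat(np.array(q)[[1,2,3,0]]).as_matrix().round(3))
E
```

```text
time 0.9
q [-4.3040e-01  3.0630e-01 -1.1020e-01 -1.0000e-04 -1.1555e+00 -1.1950e-01]
qvel [-0.0337 -0.0012 -0.0025  0.0021 -0.0009  0.0012]
joint_torque [ 8.53500e-01 -3.47296e+01  1.85649e+01  4.12960e+00  4.53000e-02
 -9.60000e-03]
tool_pos [ 0.4384 -0.3771  0.2221]
tool_rot [-3.000e-04 -4.885e-01  8.725e-01  5.000e-04]
wrist_force [-0.2604 -0.1032 -0.1196]
moment [ 0.0354  0.0494 -0.0607]
grasp_force 0.0
opening 0.0868
[[-0.524 -0.852 -0.001]
 [-0.852  0.524  0.   ]
 [ 0.     0.001 -1.   ]]
```

View pics/s1.png

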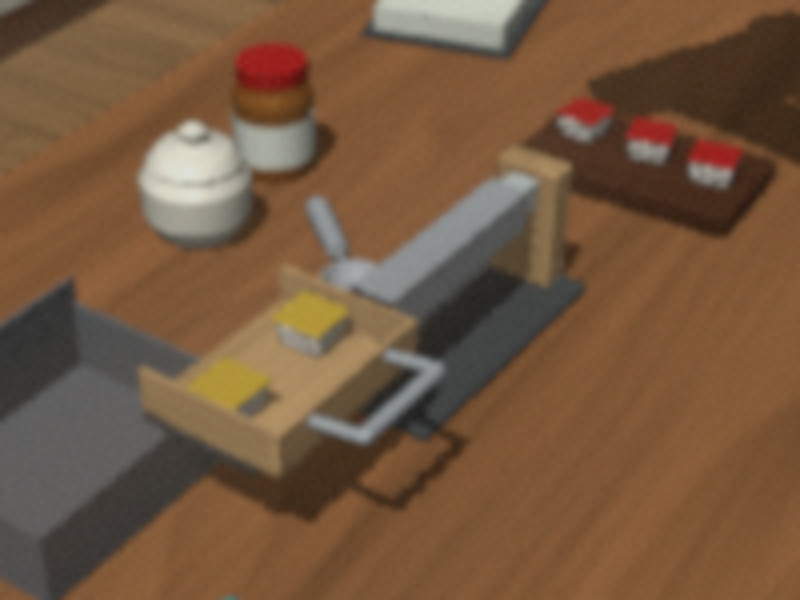

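The side crop shows the slide with the tray level, two yellow pots at crop (312,322) and (228,388), and the handle clear. Nothing was moved. The refused rows left out some fields, so I'll give every field from now on.

>>> drive_tool(
  motion=[
    {"tx": 0.2, "ty": 0.5, "tz": 0, "twist": 0.08, "grip": -1},
    {"tx": 0.405, "ty": 1, "tz": 0, "twist": 0.156, "grip": -1},
    {"tx": 0.405, "ty": 1, "tz": 0, "twist": 0.156, "grip": -1},
    {"tx": 0.405, "ty": 1, "tz": 0, "twist": 0.156, "grip": -1},
    {"tx": 0.405, "ty": 1, "tz": 0, "twist": 0.156, "grip": -1},
    {"tx": 0.405, "ty": 1, "tz": 0, "twist": 0.156, "grip": -1},
  ],
)

```text
time: 1.55
tool_pos: [0.5193, -0.1771, 0.2225]
tool_rot: [-0.0, -0.685, 0.728, 0.0]
wrist_force: [-0.6, -1.9, 0.9]
opening: 0.0872
grasp_force: 0.0
```

>>> drive_tool(
  motion=[
    {"tx": 0, "ty": 0.4, "tz": 0, "twist": 0, "grip": -1},
    {"tx": 0, "ty": 0.84, "tz": 0, "twist": 0, "grip": -1},
    {"tx": 0, "ty": 0.84, "tz": 0, "twist": 0, "grip": -1},
    {"tx": 0, "ty": 0.84, "tz": 0, "twist": 0, "grip": -1},
    {"tx": 0, "ty": 0.84, "tz": 0, "twist": 0, "grip": -1},
    {"tx": 0, "ty": 0.84, "tz": 0, "twist": 0, "grip": -1},
  ],
)

```text
time: 2.15
tool_pos: [0.5189, -0.0113, 0.2225]
tool_rot: [-0.0, -0.684, 0.729, 0.0]
wrist_force: [-0.0, 0.0, 0.9]
opening: 0.0872
grasp_force: 0.0
```

>>> drive_tool(
  motion=[
    {"tx": 0, "ty": 0, "tz": -0.15, "twist": 0, "grip": -1},
    {"tx": 0, "ty": 0, "tz": -0.3, "twist": 0, "grip": -1},
    {"tx": 0, "ty": 0, "tz": -0.3, "twist": 0, "grip": -1},
    {"tx": 0, "ty": 0, "tz": -0.3, "twist": 0, "grip": -1},
  ],
)

```text
time: 2.55
tool_pos: [0.5194, -0.0115, 0.1629]
tool_rot: [-0.001, -0.684, 0.729, -0.0]
wrist_force: [0.3, 0.4, 0.4]
opening: 0.0872
grasp_force: 0.0
```

```bash
python3 - <<'E'
from h import *
st(); snap('side','s2.png',(240,100,440,250),4)
q=bot.observe()['tool_rot']; print(R.from_quat(np.array(q)[[1,2,3,0]]).as_matrix().round(3))
E
```

```text
time 2.55
q [ 0.291   0.2606 -0.3366  0.0011 -0.9743 -0.3552]
qvel [ 0.0123 -0.0233  0.0382  0.0059  0.0055 -0.    ]
joint_torque [-6.82000e-02 -2.94029e+01  1.56909e+01  3.51070e+00 -3.93000e-02
 -1.50000e-03]
tool_pos [ 0.5194 -0.0115  0.1629]
tool_rot [-5.000e-04 -6.843e-01  7.292e-01 -2.000e-04]
wrist_force [0.2977 0.3603 0.4358]
moment [ 0.0613  0.0556 -0.0258]
grasp_force 0.0
opening 0.0872
[[-0.063 -0.998  0.002]
 [-0.998  0.063 -0.   ]
 [ 0.    -0.002 -1.   ]]
```

View pics/s2.png

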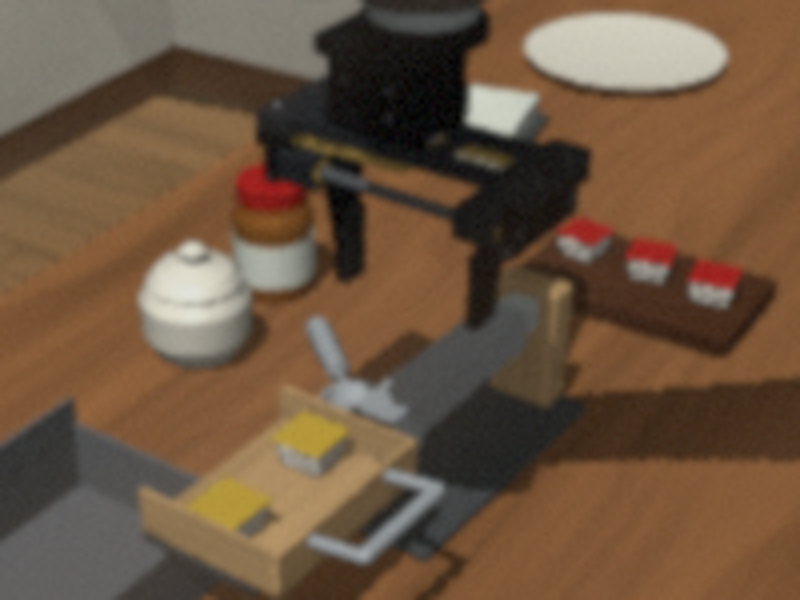

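The crop shows the fingers above the tube near crop (345,280) and (485,320), straddling it with clear space around. I'll go down and pinch.

>>> drive_tool(
  motion=[
    {"tx": 0, "ty": 0.012, "tz": -0.16, "twist": 0, "grip": -1},
    {"tx": 0, "ty": 0.012, "tz": -0.32, "twist": 0, "grip": -1},
    {"tx": 0, "ty": 0.012, "tz": -0.483, "twist": 0, "grip": -1},
    {"tx": 0, "ty": 0.012, "tz": -0.483, "twist": 0, "grip": -1},
    {"tx": 0, "ty": 0.012, "tz": -0.483, "twist": 0, "grip": -1},
  ],
  force=35,
)

```text
time: 3.1
tool_pos: [0.5205, -0.0076, 0.0675]
tool_rot: [0.001, -0.685, 0.728, -0.001]
wrist_force: [0.4, 0.2, 1.6]
opening: 0.087
grasp_force: 0.0
```

>>> drive_tool(
  motion=[
    {"tx": 0, "ty": 0, "tz": 0, "twist": 0, "grip": 1},
    {"tx": 0, "ty": 0, "tz": 0, "twist": 0, "grip": 1},
    {"tx": 0, "ty": 0, "tz": 0, "twist": 0, "grip": 1},
    {"tx": 0, "ty": 0, "tz": 0, "twist": 0, "grip": 1},
    {"tx": 0, "ty": 0, "tz": 0, "twist": 0, "grip": 1},
    {"tx": 0, "ty": 0, "tz": 0, "twist": 0, "grip": 1},
    {"tx": 0, "ty": 0, "tz": 0, "twist": 0, "grip": 1},
    {"tx": 0, "ty": 0, "tz": 0, "twist": 0, "grip": 1},
  ],
)

```text
time: 3.9
tool_pos: [0.5198, -0.0074, 0.0661]
tool_rot: [0.0, -0.685, 0.728, -0.0]
wrist_force: [-4.2, 1.5, 4.0]
opening: 0.0311
grasp_force: 6.2
```

>>> drive_tool(
  motion=[
    {"tx": 0, "ty": 0, "tz": 0, "twist": 0, "grip": 1},
    {"tx": 0, "ty": 0, "tz": 0, "twist": 0, "grip": 1},
    {"tx": 0, "ty": 0, "tz": 0, "twist": 0, "grip": 1},
    {"tx": 0, "ty": 0, "tz": 0, "twist": 0, "grip": 1},
  ],
)

```text
time: 4.3
tool_pos: [0.5191, -0.0074, 0.0661]
tool_rot: [0.0, -0.685, 0.729, -0.0]
wrist_force: [0.7, 1.0, 2.7]
opening: 0.0298
grasp_force: 35.0
```

>>> drive_tool(
  motion=[
    {"tx": 0.003, "ty": 0.05, "tz": 0, "twist": 0, "grip": 1},
    {"tx": 0.007, "ty": 0.11, "tz": 0, "twist": 0, "grip": 1},
    {"tx": 0.011, "ty": 0.18, "tz": 0, "twist": 0, "grip": 1},
    {"tx": 0.015, "ty": 0.25, "tz": 0, "twist": 0, "grip": 1},
    {"tx": 0.019, "ty": 0.32, "tz": 0, "twist": 0, "grip": 1},
    {"tx": 0.023, "ty": 0.38, "tz": 0, "twist": 0, "grip": 1},
    {"tx": 0.026, "ty": 0.43, "tz": 0, "twist": 0, "grip": 1},
    {"tx": 0.028, "ty": 0.455, "tz": 0, "twist": 0, "grip": 1},
  ],
)

```text
time: 5.1
tool_pos: [0.5247, 0.0831, 0.0658]
tool_rot: [-0.001, -0.685, 0.728, -0.0]
wrist_force: [2.8, -5.3, 0.8]
opening: 0.0302
grasp_force: 3.5
```

>>> drive_tool(
  motion=[
    {"tx": 0, "ty": 0, "tz": 0, "twist": 0, "grip": 1},
    {"tx": 0, "ty": 0, "tz": 0, "twist": 0, "grip": 1},
    {"tx": 0, "ty": 0, "tz": 0, "twist": 0, "grip": 1},
  ],
)

```text
time: 5.4
tool_pos: [0.5248, 0.0836, 0.0658]
tool_rot: [0.0, -0.685, 0.729, 0.0]
wrist_force: [1.0, -0.3, -1.3]
opening: 0.0295
grasp_force: 35.0
```

>>> drive_tool(
  motion=[
    {"tx": 0, "ty": 0, "tz": 0, "twist": 0, "grip": -1},
    {"tx": 0, "ty": 0, "tz": 0, "twist": 0, "grip": -1},
    {"tx": 0, "ty": 0, "tz": 0, "twist": 0, "grip": -1},
    {"tx": 0, "ty": 0, "tz": 0.2, "twist": 0, "grip": -1},
    {"tx": 0, "ty": 0, "tz": 0.4, "twist": 0, "grip": -1},
    {"tx": 0, "ty": 0, "tz": 0.6, "twist": 0, "grip": -1},
    {"tx": -0.6, "ty": 0.4, "tz": 0.6, "twist": 0, "grip": -1},
    {"tx": -0.6, "ty": 0.5, "tz": 0.6, "twist": 0, "grip": -1},
  ],
)

```text
time: 6.2
tool_pos: [0.4457, 0.1452, 0.187]
tool_rot: [0.001, -0.684, 0.73, 0.0]
wrist_force: [-0.9, 1.6, -0.9]
opening: 0.0834
grasp_force: 0.0
```

```bash
python3 - <<'E'
from h import *
print(bot.observe()['tool_pos'])
snap('top','t3.png',(220,150,420,260),4)
E
```

```text
[0.44572271 0.14519792 0.18698729]
```

View pics/t3.png

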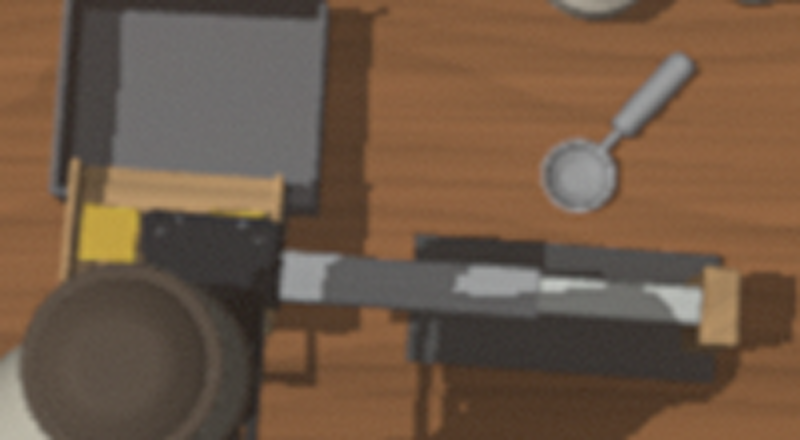

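The crop shows the tube's near end at (540,285) and the tray's right edge at (281,190). That looks short of 90 mm, so I'll measure it.

```bash
python3 - <<'E'
from h import *
c=lambda x,y,z:ray('top',220+x/4-.4,150+y/4-.4,z).round(4)
a=c(666,303,.1);b=c(540,295,.1);print(a,b,b-a)
a=c(408,184,.1);b=c(281,177,.1);print(a,b,b-a)
P,im,z=cloud('top')
I=im[208:222,330:348].astype(int); r=I[...,0]-I[...,1:].max(-1); print(r.max(),np.argwhere(r>40)[:10]+[208,330]); print(r)
E
```

```text
[ 0.512 -0.135  0.1  ] [ 0.5162 -0.0535  0.1   ] [0.0042 0.0815 0.    ]
[0.5879 0.0329 0.1   ] [0.5915 0.1159 0.1   ] [0.0036 0.083  0.    ]
42 [[208 345]
 [208 346]
 [208 347]]
[[35 36 36 37 36 37 37 38 37 38 36 37 36 38 37 41 41 42]
 [15 16 17 16 17 16 20 19 19 21 22 21 21 22 26 32 35 36]
 [ 2  4  2  4  5  4  6  4  5  6  8  6  5  7  9 12 18 16]
 [ 6  4  4  6  4  5  5  3  4  4  5  5  4  5  2  4  5  5]
 [ 6  5  4  4  5  7  5  5  2  3  5  5  5  4  5  5  5  3]
 [ 4  8  5  5  5  6  6  5  5  7  5  6  5  3  5  4  5  4]
 [ 5  5  5  4  3  5  4  5  4  3  4  7  4  4  6  6  5  4]
 [ 3  3  3  3  3  4  4  3  3  3  3  2  3  3  3  3  5  5]
 [ 1  1  2  3  0  2  1 -1  0 -1  1  1  1  1  1  1  1  1]
 [ 1  2  2  2  2  2  0 -2 -1 -1 -1 -1 -2 -2 -1 -1  0  0]
 [ 1  2  2  1  0  1  1 -2 -2 -1 -1 -2 -2 -1 -1 -2 -1 -1]
 [ 2  2  3  0  0 -1 -1 -1 -2 -1  0 -1 -1 -1 -1 -1 -1 -2]
 [ 2 -1  1  1 -1 -2 -1 -2 -1 -2  0 -1 -3 -2 -1 -1 -1  0]
 [ 2 -1  2  1 -2 -2 -1 -2 -2 -2 -1 -1 -2 -2 -1 -2 -2  0]]
```

The tube stopped at about 83 mm because the grip slackened near the end. The pin is still under the wall. I'll re-grip the tube well beside the pin and push about 8 mm more.

>>> drive_tool(
  motion=[
    {"tx": 0.2, "ty": -0.2, "tz": 0, "twist": 0, "grip": -1},
    {"tx": 0.39, "ty": -0.425, "tz": 0, "twist": 0, "grip": -1},
    {"tx": 0.39, "ty": -0.425, "tz": 0, "twist": 0, "grip": -1},
    {"tx": 0.39, "ty": -0.425, "tz": 0, "twist": 0, "grip": -1},
    {"tx": 0.39, "ty": -0.425, "tz": 0, "twist": 0, "grip": -1},
  ],
)

```text
time: 6.75
tool_pos: [0.5236, 0.06, 0.1855]
tool_rot: [-0.001, -0.685, 0.729, 0.0]
wrist_force: [-0.4, 0.8, 0.3]
opening: 0.087
grasp_force: 0.0
```

>>> drive_tool(
  motion=[
    {"tx": 0, "ty": 0, "tz": -0.2, "twist": 0, "grip": -1},
    {"tx": 0, "ty": 0, "tz": -0.4, "twist": 0, "grip": -1},
    {"tx": 0, "ty": 0, "tz": -0.597, "twist": 0, "grip": -1},
    {"tx": 0, "ty": 0, "tz": -0.597, "twist": 0, "grip": -1},
    {"tx": 0, "ty": 0, "tz": -0.597, "twist": 0, "grip": 1},
    {"tx": 0, "ty": 0, "tz": -0.597, "twist": 0, "grip": 1},
    {"tx": 0, "ty": 0, "tz": -0.597, "twist": 0, "grip": 1},
    {"tx": 0, "ty": 0, "tz": -0.597, "twist": 0, "grip": 1},
  ],
)

```text
time: 7.55
tool_pos: [0.5252, 0.0606, 0.0683]
tool_rot: [0.002, -0.685, 0.728, -0.001]
wrist_force: [0.6, -0.0, -1.2]
opening: 0.0631
grasp_force: 0.0
```

>>> drive_tool(
  motion=[
    {"tx": 0, "ty": 0, "tz": 0, "twist": 0, "grip": 1},
    {"tx": 0, "ty": 0, "tz": 0, "twist": 0, "grip": 1},
    {"tx": 0, "ty": 0, "tz": 0, "twist": 0, "grip": 1},
    {"tx": 0, "ty": 0, "tz": 0, "twist": 0, "grip": 1},
    {"tx": 0, "ty": 0, "tz": 0, "twist": 0, "grip": 1},
    {"tx": 0, "ty": 0, "tz": 0, "twist": 0, "grip": 1},
    {"tx": 0, "ty": 0, "tz": 0, "twist": 0, "grip": 1},
  ],
)

```text
time: 8.25
tool_pos: [0.5234, 0.06, 0.0664]
tool_rot: [-0.001, -0.685, 0.729, 0.001]
wrist_force: [-4.5, 1.5, 3.1]
opening: 0.03
grasp_force: 35.0
```

>>> drive_tool(
  motion=[
    {"tx": 0, "ty": 0.01, "tz": 0, "twist": 0, "grip": 1},
    {"tx": 0.001, "ty": 0.02, "tz": 0, "twist": 0, "grip": 1},
    {"tx": 0.002, "ty": 0.03, "tz": 0, "twist": 0, "grip": 1},
    {"tx": 0.002, "ty": 0.037, "tz": 0, "twist": 0, "grip": 1},
    {"tx": 0.002, "ty": 0.044, "tz": 0, "twist": 0, "grip": 1},
    {"tx": 0.003, "ty": 0.05, "tz": 0, "twist": 0, "grip": 1},
    {"tx": 0.003, "ty": 0.05, "tz": 0, "twist": 0, "grip": 1},
  ],
)

```text
time: 8.95
tool_pos: [0.5238, 0.0685, 0.0664]
tool_rot: [-0.002, -0.685, 0.729, 0.0]
wrist_force: [-5.1, -5.7, 4.7]
opening: 0.0297
grasp_force: 35.0
```

>>> drive_tool(
  motion=[
    {"tx": 0, "ty": 0.008, "tz": 0, "twist": 0, "grip": 1},
    {"tx": 0, "ty": 0.015, "tz": 0, "twist": 0, "grip": 1},
    {"tx": 0, "ty": 0.015, "tz": 0, "twist": 0, "grip": 1},
  ],
)

```text
time: 9.25
tool_pos: [0.5238, 0.069, 0.0664]
tool_rot: [-0.004, -0.685, 0.729, -0.001]
wrist_force: [0.0, -16.0, 4.0]
opening: 0.0296
grasp_force: 35.0
```

Blocked at 16 N, so the tube seems locked at the next hole. I'll release, rise, go above the handle and look.

>>> drive_tool(
  motion=[
    {"tx": 0, "ty": -0.015, "tz": 0, "twist": 0, "grip": 1},
    {"tx": 0, "ty": -0.015, "tz": 0, "twist": 0, "grip": -1},
    {"tx": 0, "ty": -0.015, "tz": 0, "twist": 0, "grip": -1},
    {"tx": 0, "ty": -0.015, "tz": 0, "twist": 0, "grip": -1},
    {"tx": 0, "ty": -0.015, "tz": 0.2, "twist": 0, "grip": -1},
    {"tx": 0, "ty": -0.015, "tz": 0.4, "twist": 0, "grip": -1},
    {"tx": 0, "ty": -0.015, "tz": 0.6, "twist": 0, "grip": -1},
    {"tx": 0, "ty": -0.015, "tz": 0.6, "twist": 0, "grip": -1},
  ],
)

```text
time: 10.05
tool_pos: [0.5294, 0.0719, 0.1931]
tool_rot: [0.007, -0.686, 0.728, -0.003]
wrist_force: [0.4, -0.6, 0.8]
opening: 0.0775
grasp_force: 0.0
```

>>> drive_tool(
  motion=[
    {"tx": -0.16, "ty": 0.2, "tz": 0, "twist": 0, "grip": 0.4},
    {"tx": -0.33, "ty": 0.4, "tz": 0, "twist": 0, "grip": 0.4},
    {"tx": -0.33, "ty": 0.65, "tz": 0, "twist": 0, "grip": 0.4},
    {"tx": -0.33, "ty": 0.65, "tz": 0, "twist": 0, "grip": 0.4},
    {"tx": -0.33, "ty": 0.65, "tz": 0, "twist": 0, "grip": 0.4},
    {"tx": -0.33, "ty": 0.65, "tz": 0, "twist": 0, "grip": 0.4},
  ],
)

```text
time: 10.65
tool_pos: [0.459, 0.1999, 0.1862]
tool_rot: [-0.0, -0.685, 0.729, 0.0]
wrist_force: [0.5, -0.5, 0.0]
opening: 0.0453
grasp_force: 0.0
```

```bash
python3 - <<'E'
from h import *
print(bot.observe()['tool_pos'],bot.observe()['opening'])
a=snap('top')['image'][150:260,220:420,::-1]; b=snap('side')['image'][120:300,200:400,::-1]
f=lambda i,s:cv2.resize(i,None,fx=s,fy=s,interpolation=cv2.INTER_CUBIC)
o=np.zeros((600,800,3),np.uint8); o[:220,:400]=f(a,2); o[:360,400:]=f(b,2)
cv2.imwrite('pics/d4.png',o)
E
```

```text
[0.45895049 0.19994707 0.18617728] 0.04534370695432092
```

View pics/d4.png

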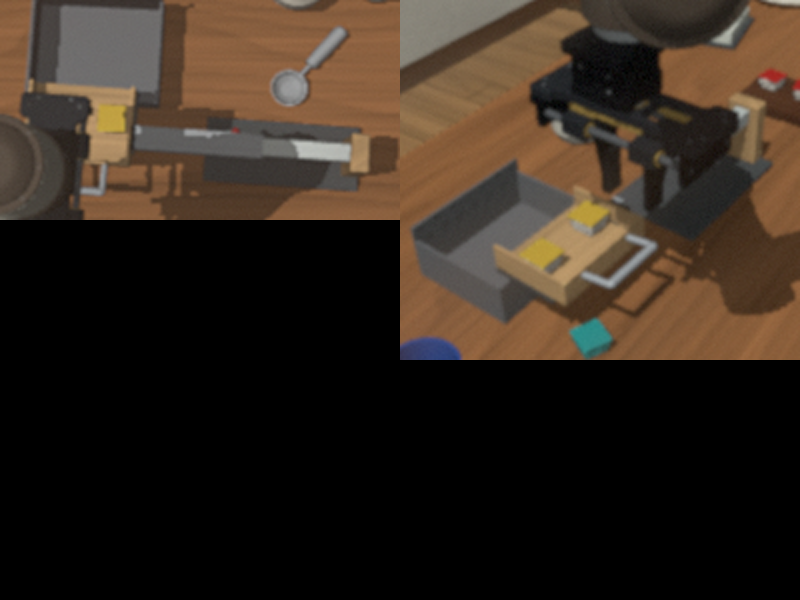

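The top part shows the red pin tip sprung out at (235,131), so the tube is locked. Both yellow pots are in the tray with the tub before its open edge, and the handle is under the gripper. I'll go down and grip the handle.

>>> drive_tool(
  motion=[
    {"tx": -0.005, "ty": -0.005, "tz": 0, "twist": 0, "grip": 0.4},
    {"tx": -0.005, "ty": -0.005, "tz": -0.1, "twist": 0, "grip": 0.4},
    {"tx": -0.005, "ty": -0.005, "tz": -0.2, "twist": 0, "grip": 0.4},
    {"tx": -0.005, "ty": -0.005, "tz": -0.3, "twist": 0, "grip": 0.4},
    {"tx": -0.005, "ty": -0.005, "tz": -0.4, "twist": 0, "grip": 0.4},
    {"tx": -0.005, "ty": -0.005, "tz": -0.5, "twist": 0, "grip": 0.4},
    {"tx": -0.005, "ty": -0.005, "tz": -0.536, "twist": 0, "grip": 0.4},
    {"tx": -0.005, "ty": -0.005, "tz": -0.536, "twist": 0, "grip": 0.4},
  ],
  force=40,
)

```text
time: 11.55
tool_pos: [0.4577, 0.1982, 0.0786]
tool_rot: [-0.001, -0.685, 0.729, 0.0]
wrist_force: [-0.4, -0.6, 0.1]
opening: 0.026
grasp_force: 0.0
```

>>> drive_tool(
  motion=[
    {"tx": 0, "ty": 0, "tz": 0, "twist": 0, "grip": 1},
    {"tx": 0, "ty": 0, "tz": 0, "twist": 0, "grip": 1},
    {"tx": 0, "ty": 0, "tz": 0, "twist": 0, "grip": 1},
    {"tx": 0, "ty": 0, "tz": 0, "twist": 0, "grip": 1},
    {"tx": 0, "ty": 0, "tz": 0, "twist": 0, "grip": 1},
    {"tx": 0, "ty": 0, "tz": 0, "twist": 0, "grip": 1},
  ],
)

```text
time: 12.15
tool_pos: [0.4579, 0.1994, 0.0802]
tool_rot: [0.0, -0.685, 0.728, 0.0]
wrist_force: [-3.3, 0.9, 6.1]
opening: 0.0084
grasp_force: 40.0
```

>>> drive_tool(
  motion=[
    {"tx": 0.015, "ty": -0.001, "tz": 0.061, "twist": 0, "grip": 1},
    {"tx": 0.035, "ty": -0.002, "tz": 0.12, "twist": 0, "grip": 1},
    {"tx": 0.06, "ty": -0.004, "tz": 0.177, "twist": 0, "grip": 1},
    {"tx": 0.09, "ty": -0.0055, "tz": 0.232, "twist": 0, "grip": 1},
    {"tx": 0.125, "ty": -0.008, "tz": 0.283, "twist": 0, "grip": 1},
    {"tx": 0.164, "ty": -0.01, "tz": 0.332, "twist": 0, "grip": 1},
    {"tx": 0.207, "ty": -0.013, "tz": 0.377, "twist": 0, "grip": 1},
    {"tx": 0.254, "ty": -0.0155, "tz": 0.418, "twist": 0, "grip": 1},
  ],
)

```text
time: 12.95
tool_pos: [0.5048, 0.1954, 0.1632]
tool_rot: [-0.004, -0.685, 0.729, 0.002]
wrist_force: [-13.5, 3.1, 11.0]
opening: 0.0085
grasp_force: 40.0
```

>>> drive_tool(
  motion=[
    {"tx": 0.05, "ty": -0.003, "tz": 0.037, "twist": 0, "grip": 1},
    {"tx": 0.104, "ty": -0.006, "tz": 0.069, "twist": 0, "grip": 1},
    {"tx": 0.16, "ty": -0.01, "tz": 0.097, "twist": 0, "grip": 1},
    {"tx": 0.218, "ty": -0.013, "tz": 0.119, "twist": 0, "grip": 1},
    {"tx": 0.278, "ty": -0.017, "tz": 0.137, "twist": 0, "grip": 1},
    {"tx": 0.326, "ty": -0.02, "tz": 0.147, "twist": 0, "grip": 1},
    {"tx": 0.326, "ty": -0.02, "tz": 0.147, "twist": 0, "grip": 1},
    {"tx": 0.326, "ty": -0.02, "tz": 0.147, "twist": 0, "grip": 1},
  ],
)

```text
time: 13.75
tool_pos: [0.5742, 0.1912, 0.1935]
tool_rot: [-0.0, -0.685, 0.729, -0.001]
wrist_force: [-2.8, -2.4, 5.6]
opening: 0.0085
grasp_force: 40.0
```

```bash
python3 - <<'E'
from h import *
print(bot.observe()['tool_pos'],bot.observe()['opening'],bot.observe()['wrist_force'])
snap('side','s5.png',(180,100,380,250),4)
E
```

```text
[0.57421887 0.19124707 0.19347944] 0.008515416208003378 [-2.79106714 -2.39780742  5.62404217]
```

View pics/s5.png

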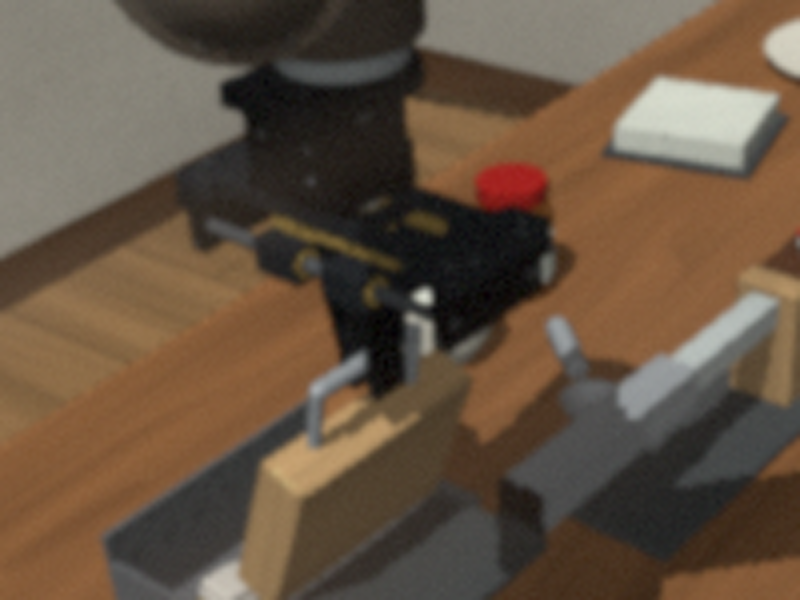

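The tray stands tipped at about 69° and a pot shows in the tub at (225,575). I'll bring it back level along the same arc.

>>> drive_tool(
  motion=[
    {"tx": 0, "ty": 0, "tz": 0, "twist": 0, "grip": 1},
    {"tx": 0, "ty": 0, "tz": 0, "twist": 0, "grip": 1},
    {"tx": -0.048, "ty": 0.003, "tz": -0.01, "twist": 0, "grip": 1},
    {"tx": -0.108, "ty": 0.0065, "tz": -0.028, "twist": 0, "grip": 1},
    {"tx": -0.166, "ty": 0.01, "tz": -0.05, "twist": 0, "grip": 1},
    {"tx": -0.222, "ty": 0.013, "tz": -0.078, "twist": 0, "grip": 1},
    {"tx": -0.276, "ty": 0.017, "tz": -0.11, "twist": 0, "grip": 1},
    {"tx": -0.326, "ty": 0.02, "tz": -0.147, "twist": 0, "grip": 1},
  ],
)

```text
time: 14.6
tool_pos: [0.5096, 0.196, 0.1637]
tool_rot: [0.001, -0.685, 0.728, -0.001]
wrist_force: [0.8, -2.1, 1.5]
opening: 0.0084
grasp_force: 40.0
```

>>> drive_tool(
  motion=[
    {"tx": -0.047, "ty": 0.0025, "tz": -0.041, "twist": 0, "grip": 1},
    {"tx": -0.09, "ty": 0.0055, "tz": -0.086, "twist": 0, "grip": 1},
    {"tx": -0.129, "ty": 0.0075, "tz": -0.135, "twist": 0, "grip": 1},
    {"tx": -0.164, "ty": 0.01, "tz": -0.186, "twist": 0, "grip": 1},
    {"tx": -0.194, "ty": 0.0115, "tz": -0.241, "twist": 0, "grip": 1},
    {"tx": -0.219, "ty": 0.0135, "tz": -0.298, "twist": 0, "grip": 1},
    {"tx": -0.239, "ty": 0.0145, "tz": -0.357, "twist": 0, "grip": 1},
    {"tx": -0.254, "ty": 0.0155, "tz": -0.418, "twist": 0, "grip": 1},
  ],
)

```text
time: 15.4
tool_pos: [0.4582, 0.1994, 0.0787]
tool_rot: [0.001, -0.685, 0.728, -0.0]
wrist_force: [3.9, -2.0, 1.0]
opening: 0.0083
grasp_force: 40.1
```

>>> drive_tool(
  motion=[
    {"tx": 0, "ty": 0, "tz": 0, "twist": 0, "grip": 1},
    {"tx": 0, "ty": 0, "tz": 0, "twist": 0, "grip": 1},
    {"tx": 0, "ty": 0, "tz": 0, "twist": 0, "grip": 1},
  ],
)

```text
time: 15.7
tool_pos: [0.4584, 0.1994, 0.0797]
tool_rot: [0.0, -0.685, 0.729, -0.0]
wrist_force: [3.5, -1.6, 0.4]
opening: 0.0079
grasp_force: 40.1
```

>>> drive_tool(
  motion=[
    {"tx": 0, "ty": 0, "tz": 0, "twist": 0, "grip": 0.4},
    {"tx": 0, "ty": 0, "tz": 0, "twist": 0, "grip": 0.4},
    {"tx": 0, "ty": 0, "tz": 0, "twist": 0, "grip": 0.4},
    {"tx": 0, "ty": 0, "tz": 0.15, "twist": 0, "grip": 0.4},
    {"tx": 0, "ty": 0, "tz": 0.35, "twist": 0, "grip": 0.4},
    {"tx": 0, "ty": 0, "tz": 0.535, "twist": 0, "grip": 0.4},
    {"tx": 0, "ty": -0.2, "tz": 0.535, "twist": 0, "grip": -1},
    {"tx": 0.305, "ty": -0.4, "tz": 0.535, "twist": 0, "grip": -1},
  ],
  force=45,
)

```text
time: 16.5
tool_pos: [0.4954, 0.1304, 0.1873]
tool_rot: [-0.001, -0.686, 0.728, 0.001]
wrist_force: [1.5, 2.6, 0.4]
opening: 0.0354
grasp_force: 0.0
```

>>> drive_tool(
  motion=[
    {"tx": 0, "ty": -0.2, "tz": 0, "twist": 0, "grip": -1},
    {"tx": 0, "ty": -0.4, "tz": 0, "twist": 0, "grip": -1},
    {"tx": 0, "ty": -0.5, "tz": 0, "twist": 0, "grip": -1},
    {"tx": 0, "ty": -0.5, "tz": 0, "twist": 0, "grip": -1},
  ],
)

```text
time: 16.9
tool_pos: [0.4989, 0.0297, 0.1862]
tool_rot: [-0.001, -0.684, 0.73, 0.0]
wrist_force: [-0.1, 0.0, -0.5]
opening: 0.0661
grasp_force: 0.0
```

```bash
python3 - <<'E'
from h import *
print(bot.observe()['tool_pos'],bot.observe()['opening'])
snap('top','t6.png',(200,110,400,260),4); snap('side')
for n in('top','side'):
    P,im,z=cloud(n); h=cv2.cvtColor(im,cv2.COLOR_RGB2HSV).astype(int)
    m=((h[...,0]>20)&(h[...,0]<32)&(h[...,1]>140)&(h[...,2]>70)).astype(np.uint8)
    k,l,s,c=cv2.connectedComponentsWithStats(m)
    for i in range(1,k):
        if s[i,4]>25: print(n,c[i].round(1),s[i,4],np.median(P[l==i],0).round(3))
E
```

```text
[0.49887987 0.02969641 0.18615975] 0.06607088639857887
```

View pics/t6.png

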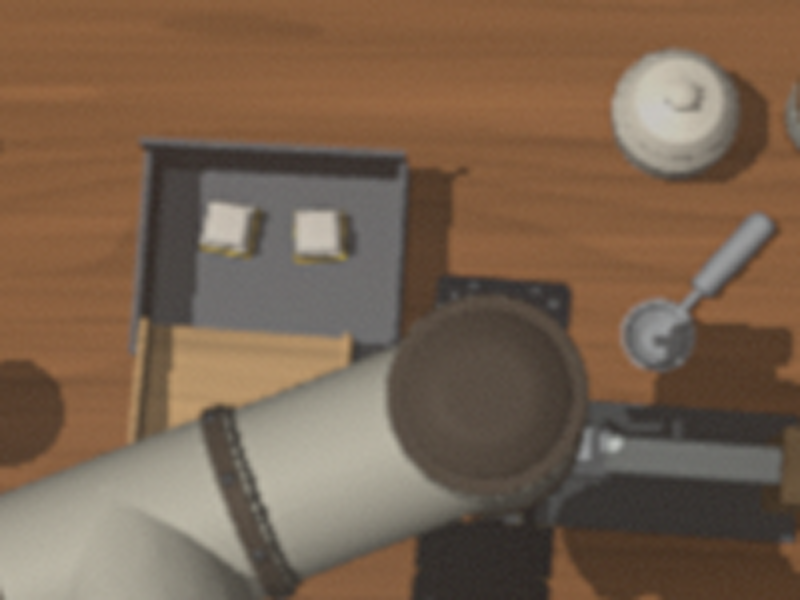

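Both old pots lie upside down in the tub at (230,228) and (320,235). Now I'll go back to the pin.

>>> drive_tool(
  motion=[
    {"tx": 0.103, "ty": -0.187, "tz": 0, "twist": 0, "grip": -1},
    {"tx": 0.103, "ty": -0.187, "tz": 0, "twist": 0, "grip": -1},
    {"tx": 0.103, "ty": -0.187, "tz": 0, "twist": 0, "grip": -1},
    {"tx": 0.103, "ty": -0.187, "tz": -0.2, "twist": 0, "grip": -1},
    {"tx": 0.103, "ty": -0.187, "tz": -0.4, "twist": 0, "grip": -1},
    {"tx": 0.103, "ty": -0.187, "tz": -0.597, "twist": 0, "grip": -1},
    {"tx": 0.103, "ty": -0.187, "tz": -0.597, "twist": 0, "grip": -1},
    {"tx": 0.103, "ty": -0.187, "tz": -0.597, "twist": 0, "grip": -1},
  ],
)

```text
time: 17.8
tool_pos: [0.5206, -0.0047, 0.0674]
tool_rot: [-0.0, -0.686, 0.728, -0.0]
wrist_force: [0.2, -0.3, 0.6]
opening: 0.0867
grasp_force: 0.0
```

>>> drive_tool(
  motion=[
    {"tx": 0, "ty": 0, "tz": 0, "twist": 0, "grip": 1},
    {"tx": 0, "ty": 0, "tz": 0, "twist": 0, "grip": 1},
    {"tx": 0, "ty": 0, "tz": 0, "twist": 0, "grip": 1},
    {"tx": 0, "ty": 0, "tz": 0, "twist": 0, "grip": 1},
    {"tx": 0, "ty": 0, "tz": 0, "twist": 0, "grip": 1},
    {"tx": 0, "ty": 0, "tz": 0, "twist": 0, "grip": 1},
    {"tx": 0, "ty": 0, "tz": 0, "twist": 0, "grip": 1},
    {"tx": 0, "ty": 0, "tz": 0, "twist": 0, "grip": 1},
  ],
)

```text
time: 18.6
tool_pos: [0.5199, -0.0057, 0.067]
tool_rot: [-0.001, -0.685, 0.729, 0.0]
wrist_force: [-5.2, 3.0, 9.6]
opening: 0.0311
grasp_force: 7.7
```

>>> drive_tool(
  motion=[
    {"tx": 0, "ty": 0, "tz": 0, "twist": 0, "grip": 1},
    {"tx": 0, "ty": 0, "tz": 0, "twist": 0, "grip": 1},
    {"tx": 0, "ty": 0, "tz": 0, "twist": 0, "grip": 1},
    {"tx": 0, "ty": 0, "tz": 0, "twist": 0, "grip": 1},
  ],
)

```text
time: 19.0
tool_pos: [0.5193, -0.0057, 0.067]
tool_rot: [-0.001, -0.685, 0.729, 0.001]
wrist_force: [-3.9, 1.3, 5.5]
opening: 0.0296
grasp_force: 45.0
```

>>> drive_tool(
  motion=[
    {"tx": -0.002, "ty": -0.025, "tz": 0, "twist": 0, "grip": 1},
    {"tx": -0.003, "ty": -0.05, "tz": 0, "twist": 0, "grip": 1},
    {"tx": -0.005, "ty": -0.08, "tz": 0, "twist": 0, "grip": 1},
    {"tx": -0.007, "ty": -0.11, "tz": 0, "twist": 0, "grip": 1},
    {"tx": -0.009, "ty": -0.14, "tz": 0, "twist": 0, "grip": 1},
    {"tx": -0.011, "ty": -0.175, "tz": 0, "twist": 0, "grip": 1},
    {"tx": -0.013, "ty": -0.21, "tz": 0, "twist": 0, "grip": 1},
    {"tx": -0.015, "ty": -0.25, "tz": 0, "twist": 0, "grip": 1},
  ],
)

```text
time: 19.8
tool_pos: [0.5163, -0.0547, 0.067]
tool_rot: [-0.0, -0.685, 0.729, 0.001]
wrist_force: [-3.9, 8.0, 5.8]
opening: 0.0297
grasp_force: 45.0
```

>>> drive_tool(
  motion=[
    {"tx": -0.002, "ty": -0.03, "tz": 0, "twist": 0, "grip": 1},
    {"tx": -0.004, "ty": -0.06, "tz": 0, "twist": 0, "grip": 1},
    {"tx": -0.006, "ty": -0.1, "tz": 0, "twist": 0, "grip": 1},
    {"tx": -0.008, "ty": -0.135, "tz": 0, "twist": 0, "grip": 1},
    {"tx": -0.01, "ty": -0.17, "tz": 0, "twist": 0, "grip": 1},
    {"tx": -0.012, "ty": -0.195, "tz": 0, "twist": 0, "grip": 1},
    {"tx": -0.013, "ty": -0.21, "tz": 0, "twist": 0, "grip": 1},
    {"tx": -0.013, "ty": -0.21, "tz": 0, "twist": 0, "grip": 1},
  ],
)

```text
time: 20.6
tool_pos: [0.5136, -0.0972, 0.0671]
tool_rot: [-0.0, -0.685, 0.729, 0.001]
wrist_force: [-4.1, 4.3, 5.7]
opening: 0.0297
grasp_force: 45.0
```

>>> drive_tool(
  motion=[
    {"tx": 0, "ty": -0.01, "tz": 0, "twist": 0, "grip": 1},
    {"tx": 0, "ty": -0.015, "tz": 0, "twist": 0, "grip": 1},
    {"tx": 0, "ty": -0.015, "tz": 0, "twist": 0, "grip": 1},
  ],
)

```text
time: 20.9
tool_pos: [0.5136, -0.0977, 0.067]
tool_rot: [0.001, -0.685, 0.729, 0.002]
wrist_force: [-6.0, 16.6, 8.6]
opening: 0.0295
grasp_force: 45.0
```

>>> drive_tool(
  motion=[
    {"tx": 0, "ty": 0.015, "tz": 0, "twist": 0, "grip": 1},
    {"tx": 0, "ty": 0.015, "tz": 0, "twist": 0, "grip": -1},
    {"tx": 0, "ty": 0.015, "tz": 0, "twist": 0, "grip": -1},
    {"tx": 0, "ty": 0.015, "tz": 0, "twist": 0, "grip": -1},
    {"tx": 0, "ty": 0.015, "tz": 0.2, "twist": 0, "grip": -1},
    {"tx": 0, "ty": 0.015, "tz": 0.4, "twist": 0, "grip": -1},
    {"tx": 0, "ty": 0, "tz": 0.6, "twist": 0, "grip": -1},
    {"tx": 0, "ty": -0.2, "tz": 0.6, "twist": 0, "grip": -1},
  ],
)

```text
time: 21.7
tool_pos: [0.5194, -0.1397, 0.1936]
tool_rot: [0.005, -0.687, 0.726, -0.005]
wrist_force: [1.7, -0.9, 0.4]
opening: 0.0779
grasp_force: 0.0
```

>>> drive_tool(
  motion=[
    {"tx": 0, "ty": -0.25, "tz": 0, "twist": 0, "grip": -1},
    {"tx": 0, "ty": -0.4, "tz": 0, "twist": 0, "grip": -1},
    {"tx": 0, "ty": -0.4, "tz": 0, "twist": 0, "grip": -1},
    {"tx": 0, "ty": -0.4, "tz": 0, "twist": 0, "grip": -1},
  ],
)

```text
time: 22.1
tool_pos: [0.5145, -0.2215, 0.1864]
tool_rot: [-0.0, -0.684, 0.729, 0.0]
wrist_force: [-0.2, 0.4, 0.4]
opening: 0.0871
grasp_force: 0.0
```

```bash
python3 - <<'E'
from h import *
print(bot.observe()['tool_pos'],bot.observe()['opening'])
a=snap('top')['image'][:,:,::-1]
f=lambda i,s:cv2.resize(i,None,fx=s,fy=s,interpolation=cv2.INTER_CUBIC)
o=np.zeros((600,800,3),np.uint8); o[:300,:600]=f(a[160:260,220:420],3); o[300:,:400]=f(a[190:290,400:533],3)[:300,:400]
b=snap('side')['image'][:,:,::-1]; o[300:,400:]=f(b[150:250,260:393],3)[:300,:400]
cv2.imwrite('pics/d7.png',o)
P,im,z=cloud('top')
for uv in [(468,213),(467,235),(465,256)]: print(uv, np.median(P[uv[1]-2:uv[1]+3,uv[0]-2:uv[0]+3].reshape(-1,3),axis=0).round(4))
E
```

```text
[ 0.51445881 -0.22148041  0.18641684] 0.08708452704701491Traceback (most recent call last):
  File "<stdin>", line 5, in <module>
ValueError: could not broadcast input array from shape (300,399,3) into shape (300,400,3)
```

```bash
python3 - <<'E'
from h import *
a=np.load('last_top.npz')['image'][:,:,::-1]
f=lambda i,s:cv2.resize(i,None,fx=s,fy=s,interpolation=cv2.INTER_CUBIC)
o=np.zeros((600,800,3),np.uint8); o[:300,:600]=f(a[160:260,220:420],3); o[300:,:399]=f(a[190:290,400:533],3)
b=snap('side')['image'][:,:,::-1]; o[300:,400:799]=f(b[150:250,260:393],3)
cv2.imwrite('pics/d7.png',o)
P,im,z=cloud('top')
for uv in [(468,213),(467,235),(465,256)]: print(uv, np.median(P[uv[1]-2:uv[1]+3,uv[0]-2:uv[0]+3].reshape(-1,3),axis=0).round(4))
E
```

```text
(468, 213) [ 0.4941 -0.208   0.5522]
(467, 235) [ 0.4932 -0.3605  0.0442]
(465, 256) [ 0.4369 -0.3541  0.0433]
```

View pics/d7.png

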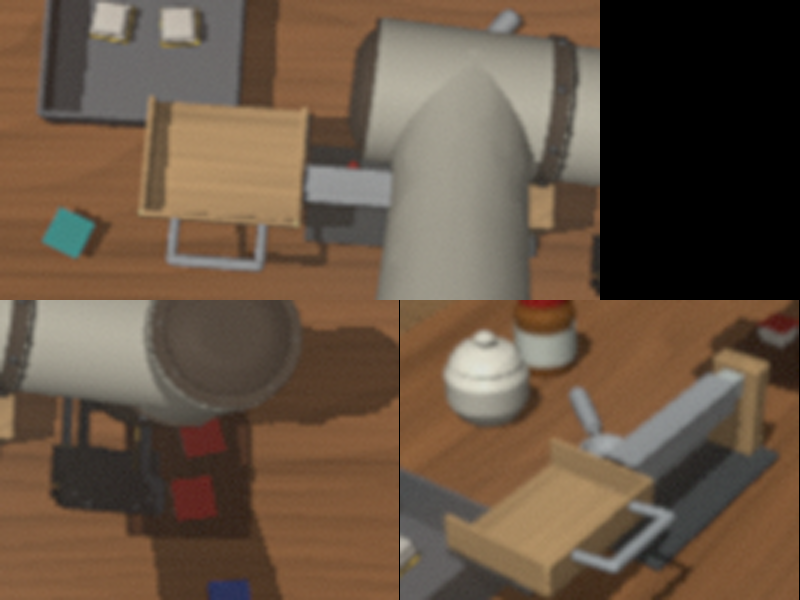

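Pin sprung out at home (353,163), tray level and empty at (225,160), old pots in the tub. Two fresh pots show at lower left, (203,438) and (194,497). Now I'll get the fresh pots' yaws.

>>> drive_tool(
  motion=[
    {"tx": -0.2, "ty": -0.1, "tz": 0.1, "twist": -0.04, "grip": -1},
    {"tx": -0.5, "ty": -0.1, "tz": 0.1, "twist": -0.09, "grip": -1},
    {"tx": -0.5, "ty": -0.1, "tz": 0.1, "twist": -0.135, "grip": -1},
    {"tx": -0.5, "ty": -0.1, "tz": 0.1, "twist": -0.18, "grip": -1},
    {"tx": -0.5, "ty": -0.1, "tz": 0.1, "twist": -0.23, "grip": -1},
    {"tx": -0.5, "ty": -0.1, "tz": 0.1, "twist": -0.28, "grip": -1},
    {"tx": -0.5, "ty": -0.1, "tz": 0.1, "twist": -0.32, "grip": -1},
    {"tx": -0.5, "ty": -0.1, "tz": 0.1, "twist": -0.36, "grip": -1},
  ],
)

```text
time: 23.0
tool_pos: [0.415, -0.2396, 0.2071]
tool_rot: [0.0, -0.186, 0.982, -0.0]
wrist_force: [-0.0, 0.5, 0.0]
opening: 0.087
grasp_force: 0.0
```

```bash
cat >> h.py <<'E'
def reds():
    snap('top'); P,im,z=cloud('top')
    r=im[...,0].astype(int)-im[...,1:].max(-1)
    m=((r>60)&(im[...,1]<60)&(P[...,2]<.13)).astype(np.uint8)
    m=cv2.morphologyEx(m,cv2.MORPH_CLOSE,np.ones((3,3)))
    k,l,s,c=cv2.connectedComponentsWithStats(m)
    for i in range(1,k):
        if s[i,4]>40:
            q=P[l==i]; zt=np.median(q[:,2]); w=np.float32([ray('top',u,v,zt)[:2]*1000 for v,u in np.argwhere(l==i)])
            rc=cv2.minAreaRect(w); print(c[i].round(1),s[i,4],'xyz',np.r_[np.array(rc[0])/1000,zt].round(4),np.round(rc[1],1),'yaw',round(rc[2],1))
E
python3 - <<'E'
from h import *
print(bot.observe()['tool_pos']); reds()
E
```

```text
[ 0.41500645 -0.23959658  0.20712679]
[413.4 130.4] 374 xyz [ 0.7673 -0.2095  0.1   ] [55.9 55.3] yaw 89.4
[467.3 212. ] 186 xyz [ 0.556  -0.3636  0.0434] [37. 37.] yaw 82.1
```

>>> drive_tool(
  motion=[
    {"tx": 0.2, "ty": -0.2, "tz": -0.1, "twist": -0.04, "grip": -1},
    {"tx": 0.4, "ty": -0.4, "tz": -0.2, "twist": -0.09, "grip": -1},
    {"tx": 0.6, "ty": -0.6, "tz": -0.3, "twist": -0.13, "grip": -1},
    {"tx": 0.705, "ty": -0.62, "tz": -0.4, "twist": -0.163, "grip": -1},
    {"tx": 0.705, "ty": -0.62, "tz": -0.5, "twist": -0.163, "grip": -1},
    {"tx": 0.705, "ty": -0.62, "tz": -0.5, "twist": -0.163, "grip": -1},
    {"tx": 0.705, "ty": -0.62, "tz": -0.5, "twist": -0.163, "grip": -1},
    {"tx": 0.705, "ty": -0.62, "tz": -0.5, "twist": -0.163, "grip": -1},
  ],
  force=20,
)

```text
time: 23.85
tool_pos: [0.5563, -0.3643, 0.1092]
tool_rot: [0.001, 0.066, 0.998, -0.001]
wrist_force: [-0.8, -0.8, 0.4]
opening: 0.087
grasp_force: 0.0
```

```bash
python3 - <<'E'
from h import *
print(bot.observe()['tool_pos'],bot.observe()['tool_rot']); reds()
snap('side','s8.png',(340,100,500,220),5)
E
```

```text
[ 0.55632805 -0.3642534   0.10923596] [ 1.38409946e-03  6.57908950e-02  9.97832256e-01 -6.56032091e-04]
[413.3 130.5] 366 xyz [ 0.7673 -0.2095  0.1   ] [55.9 55.3] yaw 89.4
[467.8 234.3] 145 xyz [ 0.4959 -0.3633  0.0442] [27.  38.7] yaw 88.4
[466.3 255.6] 132 xyz [ 0.4396 -0.3586  0.0434] [37.4 27. ] yaw 0.7
```

View pics/s8.png

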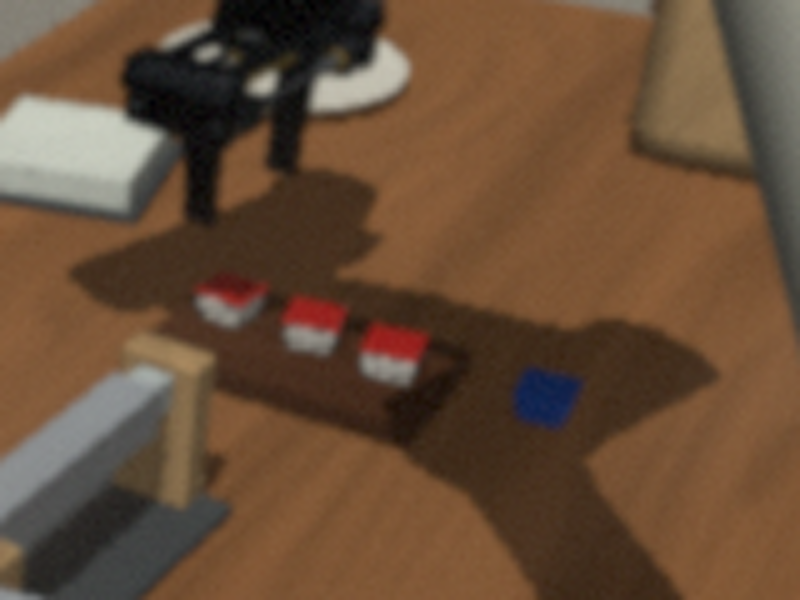

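All three fresh pots are in their row at (232,298), (314,324) and (394,353), with the gripper above the far one. I'll go down and grip.

>>> drive_tool(
  motion=[
    {"tx": 0, "ty": 0, "tz": -0.14, "twist": 0, "grip": -1},
    {"tx": 0, "ty": 0, "tz": -0.28, "twist": 0, "grip": -1},
    {"tx": 0, "ty": 0, "tz": -0.41, "twist": 0, "grip": -1},
    {"tx": 0, "ty": 0, "tz": -0.41, "twist": 0, "grip": -1},
    {"tx": 0, "ty": 0, "tz": -0.41, "twist": 0, "grip": 1},
    {"tx": 0, "ty": 0, "tz": -0.41, "twist": 0, "grip": 1},
    {"tx": 0, "ty": 0, "tz": -0.41, "twist": 0, "grip": 1},
    {"tx": 0, "ty": 0, "tz": -0.41, "twist": 0, "grip": 1},
  ],
)

```text
time: 24.75
tool_pos: [0.556, -0.3648, 0.0259]
tool_rot: [0.001, 0.067, 0.998, -0.0]
wrist_force: [-0.4, 0.5, -0.9]
opening: 0.0631
grasp_force: 0.0
```

>>> drive_tool(
  motion=[
    {"tx": 0, "ty": 0, "tz": 0, "twist": 0, "grip": 1},
    {"tx": 0, "ty": 0, "tz": 0, "twist": 0, "grip": 1},
    {"tx": 0, "ty": 0, "tz": 0, "twist": 0, "grip": 1},
    {"tx": 0, "ty": 0, "tz": 0, "twist": 0, "grip": 1},
    {"tx": 0, "ty": 0, "tz": 0, "twist": 0, "grip": 1},
  ],
)

```text
time: 25.25
tool_pos: [0.5557, -0.3646, 0.0249]
tool_rot: [-0.0, 0.067, 0.998, 0.0]
wrist_force: [0.2, 0.2, 1.0]
opening: 0.0356
grasp_force: 20.0
```

>>> drive_tool(
  motion=[
    {"tx": 0, "ty": 0, "tz": 0.2, "twist": 0, "grip": 1},
    {"tx": 0, "ty": 0, "tz": 0.5, "twist": 0, "grip": 1},
    {"tx": 0, "ty": 0, "tz": 0.875, "twist": 0, "grip": 1},
    {"tx": 0, "ty": 0.2, "tz": 0.875, "twist": 0.045, "grip": 1},
    {"tx": 0, "ty": 0.4, "tz": 0.875, "twist": 0.09, "grip": 1},
    {"tx": 0, "ty": 0.6, "tz": 0.875, "twist": 0.135, "grip": 1},
    {"tx": 0, "ty": 0.8, "tz": 0.875, "twist": 0.18, "grip": 1},
    {"tx": 0, "ty": 1, "tz": 0.875, "twist": 0.225, "grip": 1},
  ],
)

```text
time: 26.05
tool_pos: [0.5553, -0.1631, 0.2]
tool_rot: [0.0, -0.285, 0.958, 0.0]
wrist_force: [1.2, -0.0, 0.3]
opening: 0.0359
grasp_force: 20.0
```

>>> drive_tool(
  motion=[
    {"tx": 0, "ty": 0.15, "tz": 0, "twist": 0.043, "grip": 1},
    {"tx": 0, "ty": 0.3, "tz": 0, "twist": 0.086, "grip": 1},
    {"tx": 0, "ty": 0.45, "tz": 0, "twist": 0.129, "grip": 1},
    {"tx": 0, "ty": 0.6, "tz": 0, "twist": 0.172, "grip": 1},
    {"tx": 0, "ty": 0.75, "tz": 0, "twist": 0.215, "grip": 1},
    {"tx": 0, "ty": 0.9, "tz": 0, "twist": 0.258, "grip": 1},
    {"tx": 0, "ty": 1, "tz": 0, "twist": 0.298, "grip": 1},
    {"tx": 0, "ty": 1, "tz": 0, "twist": 0.298, "grip": 1},
  ],
)

```text
time: 26.85
tool_pos: [0.5557, 0.0374, 0.1998]
tool_rot: [0.0, -0.686, 0.727, 0.0]
wrist_force: [-0.0, 0.0, -1.0]
opening: 0.0359
grasp_force: 20.0
```

>>> drive_tool(
  motion=[
    {"tx": -0.03, "ty": 0.2, "tz": 0, "twist": 0, "grip": 1},
    {"tx": -0.05, "ty": 0.4, "tz": 0, "twist": 0, "grip": 1},
    {"tx": -0.05, "ty": 0.557, "tz": 0, "twist": 0, "grip": 1},
    {"tx": -0.05, "ty": 0.557, "tz": 0, "twist": 0, "grip": 1},
    {"tx": -0.05, "ty": 0.557, "tz": 0, "twist": 0, "grip": 1},
  ],
)

```text
time: 27.35
tool_pos: [0.5455, 0.1465, 0.1997]
tool_rot: [-0.0, -0.685, 0.729, 0.0]
wrist_force: [-0.5, 0.1, -0.8]
opening: 0.0358
grasp_force: 20.0
```

>>> drive_tool(
  motion=[
    {"tx": 0, "ty": 0, "tz": -0.2, "twist": 0, "grip": 1},
    {"tx": 0, "ty": 0, "tz": -0.4, "twist": 0, "grip": 1},
    {"tx": 0, "ty": 0, "tz": -0.52, "twist": 0, "grip": 1},
    {"tx": 0, "ty": 0, "tz": -0.58, "twist": 0, "grip": 1},
    {"tx": 0, "ty": 0, "tz": -0.604, "twist": 0, "grip": 1},
    {"tx": 0, "ty": 0, "tz": -0.604, "twist": 0, "grip": 1},
    {"tx": 0, "ty": 0, "tz": -0.604, "twist": 0, "grip": 1},
  ],
)

```text
time: 28.05
tool_pos: [0.5468, 0.1469, 0.0806]
tool_rot: [0.001, -0.685, 0.729, -0.0]
wrist_force: [0.3, 0.2, 0.4]
opening: 0.036
grasp_force: 20.0
```

>>> drive_tool(
  motion=[
    {"tx": 0, "ty": 0, "tz": 0, "twist": 0, "grip": -0.15},
    {"tx": 0, "ty": 0, "tz": 0, "twist": 0, "grip": -0.15},
    {"tx": 0, "ty": 0, "tz": 0, "twist": 0, "grip": -0.15},
    {"tx": 0, "ty": 0, "tz": 0.1, "twist": 0, "grip": -0.15},
    {"tx": 0, "ty": 0, "tz": 0.35, "twist": 0, "grip": -0.15},
    {"tx": 0, "ty": 0, "tz": 0.6, "twist": 0, "grip": -0.15},
    {"tx": 0, "ty": -0.2, "tz": 0.6, "twist": 0, "grip": -1},
    {"tx": 0, "ty": -0.4, "tz": 0.6, "twist": 0, "grip": -1},
  ],
)

```text
time: 28.85
tool_pos: [0.5466, 0.0672, 0.2017]
tool_rot: [0.002, -0.686, 0.728, -0.001]
wrist_force: [-0.6, 0.2, -1.4]
opening: 0.0591
grasp_force: 0.0
```

>>> drive_tool(
  motion=[
    {"tx": -0.05, "ty": -0.2, "tz": 0, "twist": -0.04, "grip": -1},
    {"tx": -0.1, "ty": -0.4, "tz": 0, "twist": -0.085, "grip": -1},
    {"tx": -0.15, "ty": -0.6, "tz": 0, "twist": -0.13, "grip": -1},
    {"tx": -0.2, "ty": -0.8, "tz": 0, "twist": -0.175, "grip": -1},
    {"tx": -0.2, "ty": -1, "tz": 0, "twist": -0.22, "grip": -1},
    {"tx": -0.2, "ty": -1, "tz": 0, "twist": -0.265, "grip": -1},
    {"tx": -0.2, "ty": -1, "tz": 0, "twist": -0.31, "grip": -1},
    {"tx": -0.2, "ty": -1, "tz": 0, "twist": -0.355, "grip": -1},
  ],
)

```text
time: 29.65
tool_pos: [0.5056, -0.1338, 0.1994]
tool_rot: [0.0, -0.192, 0.981, -0.0]
wrist_force: [0.0, -0.2, 0.3]
opening: 0.0871
grasp_force: 0.0
```

```bash
python3 - <<'E'
from h import *
print(bot.observe()['tool_pos'],bot.observe()['tool_rot']); reds()
E
```

```text
[ 0.50559156 -0.13378321  0.19939655] [ 2.14179469e-04 -1.92296308e-01  9.81336886e-01 -1.97178738e-05]
[413.4 130.5] 372 xyz [ 0.7674 -0.2096  0.0996] [55.9 55.3] yaw 89.4
[278.  210.8] 125 xyz [0.548  0.1462 0.0954] [28.9 26.4] yaw 0.7
[467.1 235.4] 151 xyz [ 0.4939 -0.3609  0.0439] [33.6 36.3] yaw 11.9
[464.3 255.6] 195 xyz [ 0.4382 -0.3514  0.0442] [37.5 37.7] yaw 7.8
```

The first pot is in the tray at (0.548, 0.146). On to the middle pot.

>>> drive_tool(
  motion=[
    {"tx": -0.03, "ty": -0.2, "tz": 0, "twist": -0.03, "grip": -1},
    {"tx": -0.06, "ty": -0.4, "tz": 0, "twist": -0.062, "grip": -1},
    {"tx": -0.06, "ty": -0.6, "tz": 0, "twist": -0.062, "grip": -1},
    {"tx": -0.06, "ty": -0.8, "tz": 0, "twist": -0.062, "grip": -1},
    {"tx": -0.06, "ty": -1, "tz": 0, "twist": -0.062, "grip": -1},
    {"tx": -0.06, "ty": -1, "tz": 0, "twist": -0.062, "grip": -1},
  ],
)

```text
time: 30.3
tool_pos: [0.4934, -0.3369, 0.1987]
tool_rot: [-0.0, -0.098, 0.995, -0.0]
wrist_force: [-0.2, 0.7, -0.2]
opening: 0.0871
grasp_force: 0.0
```

>>> drive_tool(
  motion=[
    {"tx": 0, "ty": -0.136, "tz": -0.1, "twist": 0, "grip": -1},
    {"tx": 0, "ty": -0.136, "tz": -0.3, "twist": 0, "grip": -1},
    {"tx": 0, "ty": -0.136, "tz": -0.45, "twist": 0, "grip": -1},
    {"tx": 0, "ty": -0.136, "tz": -0.45, "twist": 0, "grip": -1},
    {"tx": 0, "ty": -0.136, "tz": -0.45, "twist": 0, "grip": -1},
  ],
)

```text
time: 30.8
tool_pos: [0.4942, -0.3603, 0.1098]
tool_rot: [-0.0, -0.101, 0.995, -0.0]
wrist_force: [-1.2, -0.3, 1.1]
opening: 0.087
grasp_force: 0.0
```

```bash
python3 - <<'E'
from h import *
print(bot.observe()['tool_pos'],bot.observe()['tool_rot']); reds()
snap('side'); P,im,z=cloud('side'); r=im[...,0].astype(int)-im[...,1:].max(-1)
k,l,s,c=cv2.connectedComponentsWithStats(((r>60)&(im[...,1]<60)).astype(np.uint8))
for i in range(1,k):
    if s[i,4]>15: print('side',c[i].round(),s[i,4],np.median(P[l==i],0).round(3))
E
```

```text
[ 0.49421618 -0.36031835  0.10980798] [-1.42077673e-04 -1.00559953e-01  9.94930926e-01 -3.58333676e-04]
[413.4 130.5] 372 xyz [ 0.7674 -0.2096  0.0997] [55.9 55.3] yaw 89.4
[278.8 210.7] 150 xyz [0.5479 0.1438 0.0955] [33.6 31.6] yaw 84.9
[466.8 256.5] 100 xyz [ 0.4368 -0.3588  0.0444] [21.5 32.7] yaw 88.4
side [307. 146.] 180 [ 0.761 -0.196  0.096]
side [402. 163.] 27 [ 0.493 -0.351  0.041]
side [419. 168.] 68 [ 0.439 -0.354  0.04 ]
side [298. 225.] 106 [0.545 0.149 0.093]
```

>>> drive_tool(
  motion=[
    {"tx": 0, "ty": 0, "tz": -0.14, "twist": 0, "grip": -1},
    {"tx": 0, "ty": 0, "tz": -0.28, "twist": 0, "grip": -1},
    {"tx": 0, "ty": 0, "tz": -0.414, "twist": 0, "grip": -1},
    {"tx": 0, "ty": 0, "tz": -0.414, "twist": 0, "grip": -1},
    {"tx": 0, "ty": 0, "tz": -0.414, "twist": 0, "grip": 1},
    {"tx": 0, "ty": 0, "tz": -0.414, "twist": 0, "grip": 1},
    {"tx": 0, "ty": 0, "tz": -0.414, "twist": 0, "grip": 1},
    {"tx": 0, "ty": 0, "tz": -0.414, "twist": 0, "grip": 1},
  ],
)

```text
time: 31.7
tool_pos: [0.4945, -0.3607, 0.0278]
tool_rot: [0.001, -0.099, 0.995, -0.001]
wrist_force: [-0.6, 0.3, 0.2]
opening: 0.0632
grasp_force: 0.0
```

>>> drive_tool(
  motion=[
    {"tx": 0, "ty": 0, "tz": 0, "twist": 0, "grip": 1},
    {"tx": 0, "ty": 0, "tz": 0, "twist": 0, "grip": 1},
    {"tx": 0, "ty": 0, "tz": 0, "twist": 0, "grip": 1},
    {"tx": 0, "ty": 0, "tz": 0, "twist": 0, "grip": 1},
    {"tx": 0, "ty": 0, "tz": 0, "twist": 0, "grip": 1},
  ],
)

```text
time: 32.2
tool_pos: [0.4937, -0.3604, 0.0264]
tool_rot: [-0.0, -0.099, 0.995, 0.0]
wrist_force: [-1.8, 1.1, 0.7]
opening: 0.036
grasp_force: 20.0
```

>>> drive_tool(
  motion=[
    {"tx": 0, "ty": 0, "tz": 0.2, "twist": 0, "grip": 1},
    {"tx": 0, "ty": 0, "tz": 0.5, "twist": 0, "grip": 1},
    {"tx": 0, "ty": 0, "tz": 0.87, "twist": 0, "grip": 1},
    {"tx": 0.05, "ty": 0.2, "tz": 0.87, "twist": 0.04, "grip": 1},
    {"tx": 0.1, "ty": 0.4, "tz": 0.87, "twist": 0.08, "grip": 1},
    {"tx": 0.15, "ty": 0.6, "tz": 0.87, "twist": 0.12, "grip": 1},
    {"tx": 0.2, "ty": 0.8, "tz": 0.87, "twist": 0.16, "grip": 1},
    {"tx": 0.246, "ty": 1, "tz": 0.87, "twist": 0.2, "grip": 1},
  ],
)

```text
time: 33.0
tool_pos: [0.543, -0.1588, 0.2004]
tool_rot: [0.0, -0.404, 0.915, 0.0]
wrist_force: [0.5, -0.3, -0.7]
opening: 0.0357
grasp_force: 20.0
```

>>> drive_tool(
  motion=[
    {"tx": 0, "ty": 0.2, "tz": 0, "twist": 0.043, "grip": 1},
    {"tx": 0, "ty": 0.4, "tz": 0, "twist": 0.086, "grip": 1},
    {"tx": 0, "ty": 0.6, "tz": 0, "twist": 0.129, "grip": 1},
    {"tx": 0, "ty": 0.8, "tz": 0, "twist": 0.172, "grip": 1},
    {"tx": 0, "ty": 0.9, "tz": 0, "twist": 0.217, "grip": 1},
    {"tx": 0, "ty": 1, "tz": 0, "twist": 0.217, "grip": 1},
  ],
)

```text
time: 33.6
tool_pos: [0.5426, 0.0411, 0.2002]
tool_rot: [-0.0, -0.686, 0.727, 0.0]
wrist_force: [0.9, -0.6, -0.8]
opening: 0.0358
grasp_force: 20.0
```

>>> drive_tool(
  motion=[
    {"tx": 0, "ty": 0.15, "tz": 0, "twist": 0, "grip": 1},
    {"tx": 0, "ty": 0.317, "tz": 0, "twist": 0, "grip": 1},
    {"tx": 0, "ty": 0.317, "tz": 0, "twist": 0, "grip": 1},
    {"tx": 0, "ty": 0.317, "tz": 0, "twist": 0, "grip": 1},
  ],
)

```text
time: 34.0
tool_pos: [0.5426, 0.1034, 0.2]
tool_rot: [-0.0, -0.685, 0.728, 0.0]
wrist_force: [0.7, 0.4, -0.6]
opening: 0.036
grasp_force: 20.0
```

>>> drive_tool(
  motion=[
    {"tx": 0, "ty": 0, "tz": -0.2, "twist": 0, "grip": 1},
    {"tx": 0, "ty": 0, "tz": -0.4, "twist": 0, "grip": 1},
    {"tx": 0, "ty": 0, "tz": -0.52, "twist": 0, "grip": 1},
    {"tx": 0, "ty": 0, "tz": -0.58, "twist": 0, "grip": 1},
    {"tx": 0, "ty": 0, "tz": -0.602, "twist": 0, "grip": 1},
    {"tx": 0, "ty": 0, "tz": -0.602, "twist": 0, "grip": 1},
    {"tx": 0, "ty": 0, "tz": -0.602, "twist": 0, "grip": 1},
  ],
)

```text
time: 34.7
tool_pos: [0.544, 0.1031, 0.0814]
tool_rot: [0.001, -0.685, 0.729, -0.001]
wrist_force: [-0.1, -0.1, 0.4]
opening: 0.036
grasp_force: 20.0
```

>>> drive_tool(
  motion=[
    {"tx": 0, "ty": 0, "tz": 0, "twist": 0, "grip": -0.15},
    {"tx": 0, "ty": 0, "tz": 0, "twist": 0, "grip": -0.15},
    {"tx": 0, "ty": 0, "tz": 0, "twist": 0, "grip": -0.15},
    {"tx": 0, "ty": 0, "tz": 0.1, "twist": 0, "grip": -0.15},
    {"tx": 0, "ty": 0, "tz": 0.35, "twist": 0, "grip": -0.15},
    {"tx": 0, "ty": 0, "tz": 0.6, "twist": 0, "grip": -0.15},
    {"tx": 0, "ty": -0.2, "tz": 0.6, "twist": 0, "grip": -1},
    {"tx": 0, "ty": -0.4, "tz": 0.6, "twist": 0, "grip": -1},
  ],
)

```text
time: 35.5
tool_pos: [0.5439, 0.0233, 0.2025]
tool_rot: [0.002, -0.686, 0.728, -0.001]
wrist_force: [0.4, -1.0, -0.4]
opening: 0.0589
grasp_force: 0.0
```

>>> drive_tool(
  motion=[
    {"tx": -0.1, "ty": -0.2, "tz": 0, "twist": -0.04, "grip": -1},
    {"tx": -0.2, "ty": -0.4, "tz": 0, "twist": -0.085, "grip": -1},
    {"tx": -0.3, "ty": -0.6, "tz": 0, "twist": -0.13, "grip": -1},
    {"tx": -0.4, "ty": -0.8, "tz": 0, "twist": -0.175, "grip": -1},
    {"tx": -0.4, "ty": -1, "tz": 0, "twist": -0.22, "grip": -1},
    {"tx": -0.4, "ty": -1, "tz": 0, "twist": -0.265, "grip": -1},
    {"tx": -0.4, "ty": -1, "tz": 0, "twist": -0.31, "grip": -1},
    {"tx": -0.4, "ty": -1, "tz": 0, "twist": -0.355, "grip": -1},
  ],
)

```text
time: 36.3
tool_pos: [0.4627, -0.1776, 0.2002]
tool_rot: [0.0, -0.192, 0.981, -0.0]
wrist_force: [0.1, 0.3, 0.2]
opening: 0.0869
grasp_force: 0.0
```

```bash
python3 - <<'E'
from h import *
print(bot.observe()['tool_pos'],bot.observe()['tool_rot']); reds()
snap('side'); P,im,z=cloud('side'); r=im[...,0].astype(int)-im[...,1:].max(-1)
k,l,s,c=cv2.connectedComponentsWithStats(((r>60)&(im[...,1]<60)).astype(np.uint8))
for i in range(1,k):
    if s[i,4]>15: print('side',c[i].round(),s[i,4],np.median(P[l==i],0).round(3))
E
```

```text
[ 0.46271547 -0.17758439  0.20019195] [ 2.45022393e-04 -1.92251271e-01  9.81345703e-01 -3.15077658e-05]
[413.4 130.5] 372 xyz [ 0.7674 -0.2096  0.0996] [55.9 55.3] yaw 89.4
[279.  210.9] 150 xyz [0.5478 0.1432 0.0954] [33.5 31.6] yaw 84.9
[295.1 212. ] 145 xyz [0.5445 0.1018 0.0955] [31.5 31.5] yaw 0.7
[467.1 257.7] 84 xyz [ 0.4336 -0.3578  0.0435] [26.  26.6] yaw 7.8
side [307. 146.] 181 [ 0.761 -0.196  0.096]
side [419. 168.] 55 [ 0.438 -0.353  0.04 ]
side [309. 217.] 96 [0.543 0.106 0.094]
side [298. 225.] 107 [0.545 0.149 0.094]
```

>>> drive_tool(
  motion=[
    {"tx": -0.06, "ty": -0.2, "tz": 0, "twist": -0.04, "grip": -1},
    {"tx": -0.128, "ty": -0.4, "tz": 0, "twist": -0.079, "grip": -1},
    {"tx": -0.128, "ty": -0.6, "tz": 0, "twist": -0.079, "grip": -1},
    {"tx": -0.128, "ty": -0.8, "tz": -0.1, "twist": -0.079, "grip": -1},
    {"tx": -0.128, "ty": -0.88, "tz": -0.3, "twist": -0.079, "grip": -1},
    {"tx": -0.128, "ty": -0.88, "tz": -0.45, "twist": -0.079, "grip": -1},
    {"tx": -0.128, "ty": -0.88, "tz": -0.45, "twist": -0.079, "grip": -1},
    {"tx": -0.128, "ty": -0.88, "tz": -0.45, "twist": -0.079, "grip": -1},
  ],
)

```text
time: 37.2
tool_pos: [0.4377, -0.3532, 0.1105]
tool_rot: [-0.0, -0.074, 0.997, -0.0]
wrist_force: [0.4, 0.2, 0.0]
opening: 0.0872
grasp_force: 0.0
```

```bash
python3 - <<'E'
from h import *
print(bot.observe()['tool_pos'],bot.observe()['tool_rot'])
snap('side','s9.png',(360,110,480,200),6); P,im,z=cloud('side'); r=im[...,0].astype(int)-im[...,1:].max(-1)
k,l,s,c=cv2.connectedComponentsWithStats(((r>60)&(im[...,1]<60)).astype(np.uint8))
for i in range(1,k):
    if s[i,4]>15: print('side',c[i].round(),s[i,4],np.median(P[l==i],0).round(3))
E
```

```text
[ 0.43770128 -0.3532049   0.11046651] [-2.30687619e-04 -7.41589202e-02  9.97246366e-01 -2.94666786e-04]
side [307. 146.] 180 [ 0.76  -0.196  0.096]
side [418. 169.] 37 [ 0.435 -0.345  0.04 ]
side [309. 217.] 95 [0.542 0.106 0.093]
side [298. 225.] 106 [0.545 0.149 0.094]
```

View pics/s9.png

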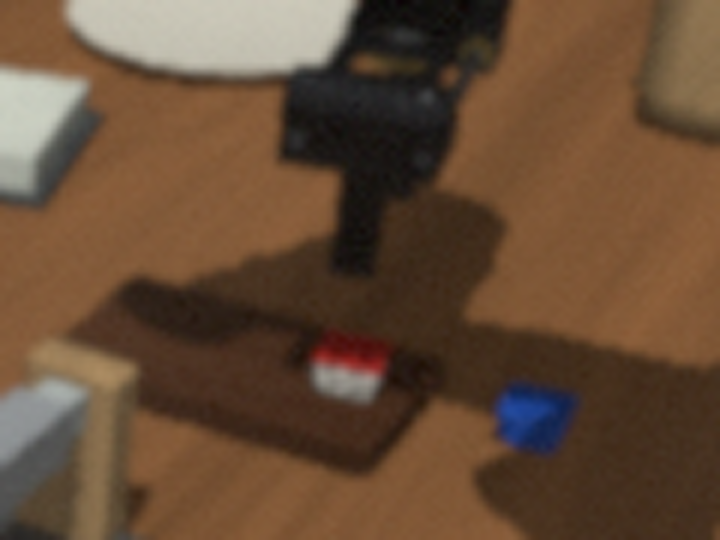

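The last fresh pot is at (350,365), under the gripper and not displaced. The blue look-alike at (535,415) is clear. I'll grip it.

>>> drive_tool(
  motion=[
    {"tx": 0, "ty": 0, "tz": -0.14, "twist": 0, "grip": -1},
    {"tx": 0, "ty": 0, "tz": -0.28, "twist": 0, "grip": -1},
    {"tx": 0, "ty": 0, "tz": -0.42, "twist": 0, "grip": -1},
    {"tx": 0, "ty": 0, "tz": -0.42, "twist": 0, "grip": -1},
    {"tx": 0, "ty": 0, "tz": -0.42, "twist": 0, "grip": 1},
    {"tx": 0, "ty": 0, "tz": -0.42, "twist": 0, "grip": 1},
    {"tx": 0, "ty": 0, "tz": -0.42, "twist": 0, "grip": 1},
    {"tx": 0, "ty": 0, "tz": -0.42, "twist": 0, "grip": 1},
  ],
)

```text
time: 38.05
tool_pos: [0.4381, -0.3534, 0.0274]
tool_rot: [0.001, -0.073, 0.997, -0.001]
wrist_force: [-0.1, -0.7, 0.3]
opening: 0.0628
grasp_force: 0.0
```

>>> drive_tool(
  motion=[
    {"tx": 0, "ty": 0, "tz": 0, "twist": 0, "grip": 1},
    {"tx": 0, "ty": 0, "tz": 0, "twist": 0, "grip": 1},
    {"tx": 0, "ty": 0, "tz": 0, "twist": 0, "grip": 1},
    {"tx": 0, "ty": 0, "tz": 0, "twist": 0, "grip": 1},
    {"tx": 0, "ty": 0, "tz": 0, "twist": 0, "grip": 1},
  ],
)

```text
time: 38.55
tool_pos: [0.4372, -0.353, 0.0259]
tool_rot: [-0.0, -0.073, 0.997, 0.0]
wrist_force: [-0.2, 0.5, 1.1]
opening: 0.0358
grasp_force: 20.0
```

>>> drive_tool(
  motion=[
    {"tx": 0, "ty": 0, "tz": 0.2, "twist": 0, "grip": 1},
    {"tx": 0, "ty": 0, "tz": 0.5, "twist": 0, "grip": 1},
    {"tx": 0, "ty": 0, "tz": 0.87, "twist": 0, "grip": 1},
    {"tx": 0.1, "ty": 0.2, "tz": 0.87, "twist": 0.04, "grip": 1},
    {"tx": 0.2, "ty": 0.4, "tz": 0.87, "twist": 0.08, "grip": 1},
    {"tx": 0.3, "ty": 0.6, "tz": 0.87, "twist": 0.12, "grip": 1},
    {"tx": 0.4, "ty": 0.8, "tz": 0.87, "twist": 0.16, "grip": 1},
    {"tx": 0.516, "ty": 1, "tz": 0.87, "twist": 0.2, "grip": 1},
  ],
)

```text
time: 39.35
tool_pos: [0.5407, -0.1514, 0.2001]
tool_rot: [0.0, -0.38, 0.925, 0.0]
wrist_force: [1.2, -0.6, -0.2]
opening: 0.036
grasp_force: 20.0
```

>>> drive_tool(
  motion=[
    {"tx": 0, "ty": 0.2, "tz": 0, "twist": 0.043, "grip": 1},
    {"tx": 0, "ty": 0.4, "tz": 0, "twist": 0.086, "grip": 1},
    {"tx": 0, "ty": 0.6, "tz": 0, "twist": 0.129, "grip": 1},
    {"tx": 0, "ty": 0.8, "tz": 0, "twist": 0.172, "grip": 1},
    {"tx": 0, "ty": 1, "tz": 0, "twist": 0.21, "grip": 1},
    {"tx": 0, "ty": 1, "tz": 0, "twist": 0.234, "grip": 1},
    {"tx": 0, "ty": 1, "tz": 0, "twist": 0.234, "grip": 1},
  ],
)

```text
time: 40.05
tool_pos: [0.5403, 0.0481, 0.1997]
tool_rot: [-0.0, -0.686, 0.728, 0.0]
wrist_force: [0.4, 0.4, -0.1]
opening: 0.0359
grasp_force: 20.0
```

>>> drive_tool(
  motion=[
    {"tx": 0, "ty": 0.07, "tz": 0, "twist": 0, "grip": 1},
    {"tx": 0, "ty": 0.07, "tz": 0, "twist": 0, "grip": 1},
    {"tx": 0, "ty": 0.07, "tz": 0, "twist": 0, "grip": 1},
    {"tx": 0, "ty": 0.07, "tz": 0, "twist": 0, "grip": 1},
  ],
)

```text
time: 40.45
tool_pos: [0.5405, 0.0604, 0.1999]
tool_rot: [-0.0, -0.685, 0.729, 0.0]
wrist_force: [0.1, -0.5, -0.6]
opening: 0.0358
grasp_force: 20.0
```

>>> drive_tool(
  motion=[
    {"tx": 0, "ty": 0, "tz": -0.2, "twist": 0, "grip": 1},
    {"tx": 0, "ty": 0, "tz": -0.4, "twist": 0, "grip": 1},
    {"tx": 0, "ty": 0, "tz": -0.52, "twist": 0, "grip": 1},
    {"tx": 0, "ty": 0, "tz": -0.58, "twist": 0, "grip": 1},
    {"tx": 0, "ty": 0, "tz": -0.602, "twist": 0, "grip": 1},
    {"tx": 0, "ty": 0, "tz": -0.602, "twist": 0, "grip": 1},
    {"tx": 0, "ty": 0, "tz": -0.602, "twist": 0, "grip": 1},
  ],
)

```text
time: 41.15
tool_pos: [0.5417, 0.0612, 0.0809]
tool_rot: [0.001, -0.685, 0.729, -0.001]
wrist_force: [0.3, 0.3, -0.4]
opening: 0.0362
grasp_force: 20.0
```

>>> drive_tool(
  motion=[
    {"tx": 0, "ty": 0, "tz": 0, "twist": 0, "grip": -0.15},
    {"tx": 0, "ty": 0, "tz": 0, "twist": 0, "grip": -0.15},
    {"tx": 0, "ty": 0, "tz": 0, "twist": 0, "grip": -0.15},
    {"tx": 0, "ty": 0, "tz": 0.1, "twist": 0, "grip": -0.15},
    {"tx": 0, "ty": 0, "tz": 0.35, "twist": 0, "grip": -0.15},
    {"tx": 0, "ty": 0, "tz": 0.6, "twist": 0, "grip": -0.15},
    {"tx": 0, "ty": -0.2, "tz": 0.7, "twist": 0, "grip": -1},
    {"tx": 0, "ty": -0.4, "tz": 0.7, "twist": 0, "grip": -1},
  ],
)

```text
time: 41.95
tool_pos: [0.5429, -0.0188, 0.2246]
tool_rot: [0.004, -0.686, 0.727, -0.003]
wrist_force: [0.9, -1.0, -1.5]
opening: 0.0594
grasp_force: 0.0
```

>>> drive_tool(
  motion=[
    {"tx": -0.1, "ty": -0.2, "tz": 0, "twist": 0, "grip": -1},
    {"tx": -0.2, "ty": -0.4, "tz": 0, "twist": 0, "grip": -1},
    {"tx": -0.3, "ty": -0.6, "tz": 0, "twist": 0, "grip": -1},
    {"tx": -0.4, "ty": -0.8, "tz": 0, "twist": 0, "grip": -1},
    {"tx": -0.4, "ty": -1, "tz": 0, "twist": 0, "grip": -1},
    {"tx": -0.4, "ty": -1, "tz": 0, "twist": 0, "grip": -1},
  ],
)

```text
time: 42.55
tool_pos: [0.4598, -0.2225, 0.2199]
tool_rot: [-0.0, -0.683, 0.73, -0.001]
wrist_force: [0.5, -0.1, -0.4]
opening: 0.087
grasp_force: 0.0
```

>>> drive_tool(
  motion=[
    {"tx": -0.1, "ty": -0.2, "tz": 0, "twist": 0, "grip": -1},
    {"tx": -0.2, "ty": -0.4, "tz": 0, "twist": 0, "grip": -1},
    {"tx": -0.2, "ty": -0.6, "tz": 0, "twist": 0, "grip": -1},
    {"tx": -0.2, "ty": -0.8, "tz": 0, "twist": 0, "grip": -1},
    {"tx": -0.2, "ty": -1, "tz": 0, "twist": 0, "grip": -1},
    {"tx": -0.2, "ty": -1, "tz": 0, "twist": 0, "grip": -1},
  ],
)

```text
time: 43.15
tool_pos: [0.4205, -0.4222, 0.2187]
tool_rot: [-0.0, -0.684, 0.73, -0.0]
wrist_force: [-0.9, 0.9, -0.1]
opening: 0.0873
grasp_force: 0.0
```

```bash
python3 - <<'E'
from h import *
print(bot.observe()['tool_pos']); reds()
f=lambda i,s:cv2.resize(i,None,fx=s,fy=s,interpolation=cv2.INTER_CUBIC)
a=np.load('last_top.npz')['image'][:,:,::-1]; b=snap('side')['image'][:,:,::-1]
o=np.zeros((600,800,3),np.uint8); o[:280]=f(a[170:240,220:420],4); o[280:,:]=f(b[150:230,230:430],4)
cv2.imwrite('pics/d10.png',o)
E
```

```text
[ 0.42052145 -0.42220697  0.21872062]
[413.4 130.4] 372 xyz [ 0.7674 -0.2096  0.0995] [55.9 55.3] yaw 89.4
[286.9 211.4] 310 xyz [0.546  0.1229 0.0955] [76.2 31.6] yaw 84.9
[311.2 213.1] 146 xyz [0.5422 0.0594 0.0954] [32.9 29.8] yaw 84.3
```

View pics/d10.png

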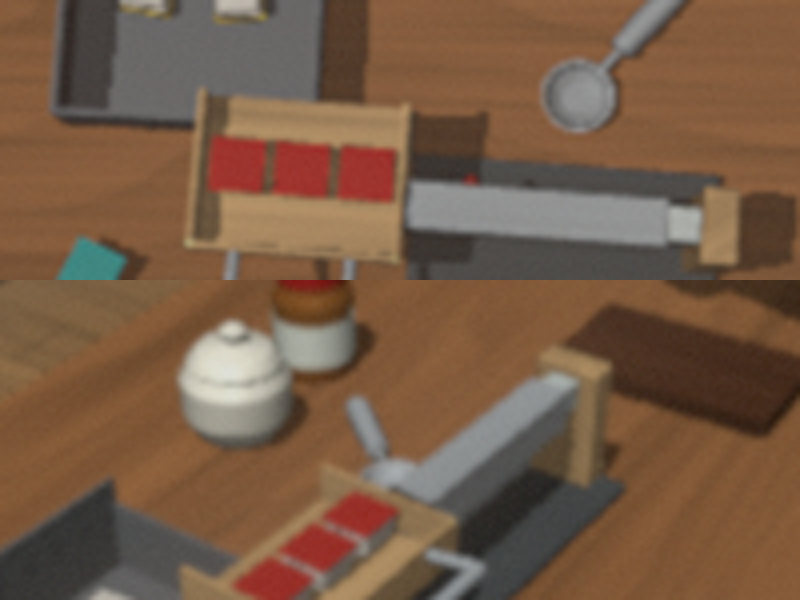

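All three red pots lie in the tray at (238,165), (303,170) and (368,175). The pin is out at home (471,181), the old pots are in the tub, the board is empty, and the gripper is clear. I'll hand it in.

```bash
python3 -c "
from bench import bot
print(bot.close_job())"
```

```text
the job is handed in; nothing more can be done
None
```

The job is handed in: both old pots are in the tub, the tube is back home with the pin sprung out, and all three fresh pots lie in the level tray. The tube stopped short once on the way out and had to be re-gripped. I don't have the judge's result.

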